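# Ready the pastry ledge: turn the board, right the tools, set out the ramekins

### The arm

A 6-joint arm with a two-finger parallel gripper is mounted at the origin on the work surface. World frame = base frame: x ahead of the robot, y to its left, z up, the work surface at z = 0. Lengths are in m, angles in rad, forces in N, time in s.
With the tool pointing down it reaches from about 0.25 to 0.725 m from the base axis. Payload 9.7 kg.
Tool frame: the origin (TCP) lies between the finger pads; the fingertips stand 17 mm ahead of it and the grasp point (between the pads) lies 2 mm behind it (env.tip_extent is the distance from the TCP to the fingertips, in m); z points along the fingers, y is the line along which they close (so a half turn about z gives the same grasp; the last joint's range is limited). The gripper opens to 85 mm and grips with 20 to 120 N. Pads are 22 mm wide; open, the fingers measure 114 mm over their backs; the gripper's body (76 mm by 85 mm) begins 54 mm behind the grasp point. The pads swing forward as they close: fully open they stand 13 mm farther back than shut.
Start: joints at [-1.293, 0.087, 0.176, 1.66, 0, 1.571], TCP at [0.151, -0.529, 0.248] pointing down, gripper open.
Joint ranges: [-3.13, 3.13], [-0.85, 1.81], [-1.15, 1.24], [-2.2, 2.28], [-1.44, 1.52], [-3.14, 3.14]. Speed limits (rad/s): [2.22, 2.22, 2.57, 3.14, 3.14, 3.14].

### API

Orientations are given as a unit quaternion [x, y, z, w].
In Python, from workcell import sensors, vision, ticket, env gives the robot as it stands. The module is installed in compiled form; this text tells all that it offers.
- The arm moves only by the tool apply_moves, never from a script. Its argument "rows" is a list of rows, each an object with "grip": the opening, from -1 (shut) to 1 (fully open); "xyz": the shift along the tool's x, y, z in m, a list of three; "roll": the turn about the tool's z in degrees. In form: [{"grip": grip, "xyz": [dx, dy, dz], "roll": roll}, ...]. A call has 1 to 5 rows; each row shifts and turns the commanded pose from where the row before left it, along the tool's axes as they then stand; what a row does not reach is not made up. A row lasts 1/10 s, in which the tool goes at most 50 mm and 8.59 degrees, less where a joint would pass 70% of its speed; a pose out of reach is approached as far as the arm can. A call is refused whole if a number of a shift passes 0.05 or a number of a turn 8.59, either way. A call with a gripper value outside its range is refused whole. The fingers move at their own pace and stop on an object; "squeeze" is the grip in N (left out, the last holds). Time passes only in rows, so rows that do not move let the fingers close. It gives the time, the measured TCP pose, the force, the opening and the grip force at its end, in the units of the state.
- sensors.state(): the state, without advancing time (a new reading comes with each control period).
- vision.grab_frame(name): name is "side" or "top"; returns a dict with "frame" (384x512x3 uint8, red, green, blue), "fov_y" (degrees; the focal length in pixels is half the picture's height over the tangent of half this angle, whatever the lens; pixels are square), "cx", "cy" (the principal point, pixels), "world_from_camera" (4x4, takes a point from camera to world coordinates). Camera axes: x right, y up, looking along -z (the intrinsics and any distortion apply to the point x, -y, -z); pixel columns grow to the right and rows downward; lengths in m; the calibration is good to about 2 mm. A picture is of the moment at which its call begins. There is no depth.
- ticket.job_done(): hands the job in; it is judged then, once.
The state is a dict: "clock": time; "joints": joint angles; "qd": joint speeds; "tau": joint torques, N m; "position": TCP position; "eef_rot": TCP orientation; "wrist_force": force on the tool from outside, world axes, zero at the start; "ft_torque": the same for the moment, N m; "finger_gap": finger opening in m; "finger_force": force on a finger pad.
Only numpy, scipy, OpenCV 4.12 (cv2) and the standard library are available. Lean on these libraries where they do the work, as an engineer would, in place of code of your own. Each camera call takes 0.05 s, during which the arm holds its last target. There are 200 camera calls.

### The job

Get the pastry station ready: the two-colour board lies red side up on the raised marble ledge, so slide it out over the ledge's front edge until you can get under it, turn it over white side up, and leave it lying flat with all of it back on the ledge. Each tool in the sloping rack was dropped in head down: pull it out, reverse it end for end and put it back into a rack tube handle first, pushed right in to the bottom. Stand every ramekin upright on the white side of the turned board, wholly on it, and leave the other things on the counter as they are.

Things in the scene. Friction and masses are not known exactly. Their poses are not given: they have to be found in the camera images.
- ledge: raised fixed steel ledge with a marble top (20 mm, 5 mm proud all round, thin dark border), 240 (x) x 260 (y) mm, top face 110 mm above the counter. Origin: centre of its underside. Its front edge, at x = -120 mm, faces the robot's right (-y side), so its x, front to back, points roughly to the robot's left. Sides at y = +-130 mm. The space before the front edge is free but for a flat scraper
- board: loose plastic cutting board, 170 mm (its x) x 140 mm (its y) x 16 mm thick, about 0.32 kg. Origin at its centre; z points out of the red face, -z out of the white face. It starts flat on the ledge, red face up, its x roughly along the ledge's x, wholly on the ledge
- rack: fixed steel rack with two sloping square tubes 110 mm apart. Origin on the counter, at its centre. The tubes rise along (0.766, 0, 0.643) in its axes (40 degrees above level), roughly towards the robot's left (+y). Each is 50 mm square inside, wall 3 mm, 85 mm deep, closed at the bottom, open at the upper end; the space under the projecting parts of the tools is free
- tube0_floor (a point): centre of the inner floor of the tube at the rack's +y (nearer to the robot), at (-45, +55, 50) mm in the rack's axes
- tube0_mouth (a point): centre of the mouth of the nearer tube, 85 mm from its floor along the tube
- tube1_floor (a point): centre of the inner floor of the tube at the rack's -y (farther from the robot), at (-45, -55, 50) mm in the rack's axes
- tube1_mouth (a point): centre of the mouth of the farther tube, 85 mm from its floor along the tube
- whisk: loose steel whisk with a round black handle, 210 mm long, 0.11 kg, round all about its axis; may be absent. Origin at the end of its head, z along it from head to handle; head 40 mm in diameter from z = 2 to 72 mm, handle 22 mm in diameter from 73 to 210 mm; weighted handle, balance point near z = 131 mm. It starts head down in a tube, handle sticking out, leaning on the lower wall
- whisk_mid (a point): middle of the whisk's length (z = 105 mm)
- brush: loose round pastry brush with a round wooden handle, brass ferrule and pale bristles, of the same shape, size, mass and frame as the whisk; may be absent. It starts head down in the other tube
- brush_mid (a point): middle of the brush's length (z = 105 mm)
- ramekin0: loose blue round ramekin, about 58 mm in outer diameter, 45 mm tall, 0.12 kg, open at the top; origin at the centre of its underside, z up; starts on the counter to the left of the ledge; may be absent
- ramekin1: a second, like ramekin0; may be absent
- board_c0 (a point): a corner of the board at mid-thickness, x = +85, y = +70 mm in the board's axes
- board_c1 (a point): a corner of the board at mid-thickness, x = +85, y = -70 mm in the board's axes
- board_c2 (a point): a corner of the board at mid-thickness, x = -85, y = +70 mm in the board's axes
- board_c3 (a point): a corner of the board at mid-thickness, x = -85, y = -70 mm in the board's axes
- jar: bystander, to be left alone: small amber glass jar, 44 mm across, 60 mm tall, on the counter near the ledge's side that faces the robot; origin at the centre of its underside
- oil: bystander, to be left alone: green glass oil bottle, 60 mm across, 130 mm tall, right of the rack; origin at the centre of its underside
- bowl: bystander, to be left alone: small steel bowl, 110 mm across, 50 mm tall, at the right; origin at the centre of its underside
- timer: bystander, to be left alone: yellow kitchen timer, 60 x 45 x 50 mm, beyond the space between rack and ledge; origin at the centre of its underside
- scraper: bystander, to be left alone: flat bench scraper, about 98 x 110 mm, 15 mm tall, on the counter between the rack and the ledge; origin at the centre of its underside
- salt: bystander, to be left alone: glass salt jar, 50 mm across, 80 mm tall, near the robot, between the rack and the ledge; origin at the centre of its underside
- mug: bystander, to be left alone: white mug, 80 mm across, 90 mm tall, beyond the rack; origin at the centre of its underside
Mind the look-alikes: they are no part of the job. What is shaped like the ramekin1 but green is not meant.

How it is judged:
On the way, in this order (a step that is already met when the one before it is completed fails the run):
1. The board, still lying flat and red side up, is slid out so that it overhangs the ledge's front edge by at least 25 mm (x of board in the frame of ledge below -0.06 m and angle between board's own z axis and vertical below 0.1 rad and height (world z) of board between 0.113 and 0.124 m), for 0.2 s.
2. The board has been turned over and lies flat, white side up, on the ledge (angle between board's own z axis and vertical above 3.06159 rad and height (world z) of board between 0.113 and 0.124 m and linear speed of board below 0.02 m/s), for 0.2 s.
At the end, for the whole second after the job is handed in: Board flat on the ledge (0.08 rad), white up, all corners inside its outline; each tool in a rack tube, head out and up, handle end within 45 mm of a tube floor's centre; each ramekin upright (0.12 rad) on the white face, centre 23 mm inside the edges; all at rest (all of step 2 and x of board_c0 in the frame of ledge between -0.123 and 0.123 m and y of board_c0 in the frame of ledge between -0.133 and 0.133 m and x of board_c1 in the frame of ledge between -0.123 and 0.123 m and y of board_c1 in the frame of ledge between -0.133 and 0.133 m and x of board_c2 in the frame of ledge between -0.123 and 0.123 m and y of board_c2 in the frame of ledge between -0.133 and 0.133 m and x of board_c3 in the frame of ledge between -0.123 and 0.123 m and y of board_c3 in the frame of ledge between -0.133 and 0.133 m and (distance between whisk_mid and tube0_mouth below 0.038 m or distance between whisk_mid and tube1_mouth below 0.038 m) and angle between each of whisk, brush's own z axis and vertical above 1.84159 rad and linear speed of each of whisk, brush, ramekin0, ramekin1 below 0.02 m/s and (distance between brush_mid and tube0_mouth below 0.038 m or distance between brush_mid and tube1_mouth below 0.038 m) and x of ramekin0 in the frame of board between -0.062 and 0.062 m and y of ramekin0 in the frame of board between -0.047 and 0.047 m and z of ramekin0 in the frame of board between -0.013 and -0.004 m and angle between each of ramekin0, ramekin1's own z axis and vertical below 0.12 rad and x of ramekin1 in the frame of board between -0.062 and 0.062 m and y of ramekin1 in the frame of board between -0.047 and 0.047 m and z of ramekin1 in the frame of board between -0.013 and -0.004 m); the robot touches nothing.
It fails at once if the board falls off the ledge (height (world z) of board below 0.08 m).
It fails at once if a bystander is disturbed (moved over 30 mm) (distance of any of jar, oil, bowl, timer, scraper, salt, mug from where it was at the start of the episode above 0.03 m).
Of whisk, brush, ramekin0, ramekin1 only 3 to 4 are there at a start; the rules pass over those that are not, and their reading is None.
At some moment in a run one of ramekin0, ramekin1 may be knocked a few centimetres aside while the robot is not near it.
It also fails if it takes over 210 s, if anything falls off the work surface, if the arm or the gripper's body presses on something with over 40 N, if the wrist force passes 120 N, or if a joint passes its speed limit or range.

## Working session

There is one attempt and no reset: what is moved stays moved. The work goes in short steps, Python scripts to look and compute and a tool call to move; the robot and the scene stay as the last step left them, time stands still between calls to the robot, and variables do not carry over. Pictures are saved under pics/ and viewed, at most 14 in all, crops included, and the job is handed in when it is done.

Besides the shell and the picture viewer there is one more tool, called by a JSON object that holds its "method" and its "body". apply_moves: Moves the arm, as the interface text tells. Its arguments: {"type":"object","properties":{"rows":{"type":"array"},"squeeze":{"type":"number"}},"required":["rows"]}

```bash
mkdir -p pics
cat > h.py <<'E'
import numpy as np, cv2
from workcell import sensors, vision, ticket, env
from scipy.optimize import least_squares
def snap(name, fn=None, crop=None, s=1.5):
    d=vision.grab_frame(name); im=d["frame"]
    if fn:
        c=im if crop is None else im[crop[1]:crop[3],crop[0]:crop[2]]
        cv2.imwrite("pics/"+fn, cv2.resize(c[...,::-1],None,fx=s,fy=s,interpolation=cv2.INTER_CUBIC))
    return d
def proj(d,P):
    P=np.atleast_2d(P); T=np.linalg.inv(d["world_from_camera"])
    c=P@T[:3,:3].T+T[:3,3]; f=192/np.tan(np.radians(d["fov_y"])/2)
    return np.c_[d["cx"]+f*c[:,0]/-c[:,2], d["cy"]-f*c[:,1]/-c[:,2]]
def ray(d,uv):
    T=d["world_from_camera"]; f=192/np.tan(np.radians(d["fov_y"])/2)
    v=T[:3,:3]@np.array([(uv[0]-d["cx"])/f,-(uv[1]-d["cy"])/f,-1]); return T[:3,3],v
def onz(d,uv,z):
    o,v=ray(d,uv); return o+v*(z-o[2])/v[2]
def st():
    s=sensors.state(); print({k:np.round(s[k],3).tolist() for k in ["clock","joints","position","eef_rot","wrist_force","finger_gap","finger_force"]})
    return s
E
python3 - <<'E'
from h import *
st()
for n in("top","side"):
    d=snap(n,n+"0.png"); print({k:np.round(v,3).tolist() for k,v in d.items() if k!="frame"})
    np.save(n+"0.npy",d,allow_pickle=True)
print(env.tip_extent,[a for a in dir(env) if a[0]!='_'])
E
```

```text
{'clock': 0.0, 'joints': [-1.293, 0.087, 0.175, 1.66, -0.0, 1.571], 'position': [0.151, -0.529, 0.248], 'eef_rot': [0.99, 0.138, -0.0, -0.001], 'wrist_force': [0.92, 0.305, -0.637], 'finger_gap': 0.086, 'finger_force': 0.0}
{'fov_y': 53.36, 'cx': 253.96, 'cy': 190.906, 'world_from_camera': [[0.008, 0.986, -0.165, 0.346], [-1.0, 0.01, 0.011, -0.023], [0.012, 0.165, 0.986, 1.223], [0.0, 0.0, 0.0, 1.0]]}
{'fov_y': 43.808, 'cx': 246.71, 'cy': 189.285, 'world_from_camera': [[1.0, -0.012, -0.01, 0.514], [0.0, 0.673, -0.74, -1.165], [0.016, 0.74, 0.673, 1.145], [0.0, 0.0, 0.0, 1.0]]}
0.017 ['PlanningError', 'tip_extent']
```

View pics/top0.png

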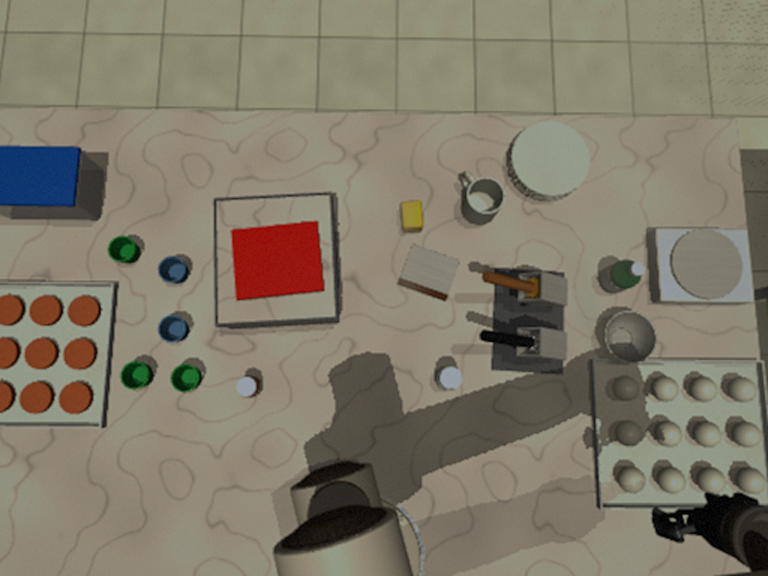

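View pics/side0.png

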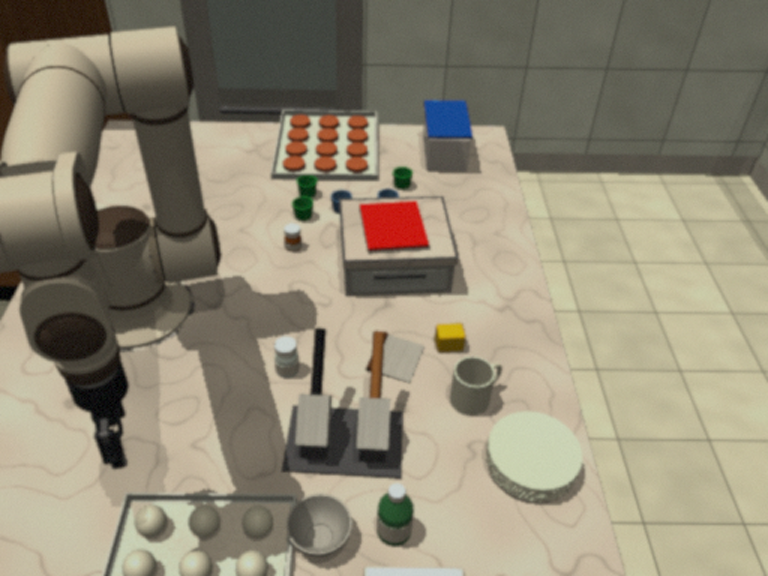

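Run:
```python
from h import *
d=np.load("top0.npy",allow_pickle=True).item(); im=d["frame"]
for n,c,s in(("cropL.png",(70,120,235,270),4.8),("cropR.png",(300,165,385,255),6.6)):
    cv2.imwrite("pics/"+n,cv2.resize(im[c[1]:c[3],c[0]:c[2],::-1],None,fx=s,fy=s,interpolation=cv2.INTER_CUBIC)[:600])
hsv=cv2.cvtColor(im,cv2.COLOR_RGB2HSV)
m=((hsv[...,0]<6)&(hsv[...,1]>200)&(hsv[...,2]>120)).astype(np.uint8)
m[:, :140]=0
c=max(cv2.findContours(m,0,2)[0],key=cv2.contourArea); r=cv2.minAreaRect(c); print("board",r)
b=cv2.boxPoints(r); P=np.array([onz(d,p,.126) for p in b]); print(P.round(4)); print("c",P.mean(0))
print("sides",np.linalg.norm(P-np.roll(P,1,0),axis=1))
m=((hsv[...,0]>95)&(hsv[...,0]<125)&(hsv[...,1]>90)).astype(np.uint8); m[:,:90]=0;m[:,200:]=0
for c in cv2.findContours(m,0,2)[0]:
    if cv2.contourArea(c)>40:
        (u,v),q=cv2.minEnclosingCircle(c); print("blue",u,v,q,onz(d,(u,v),.03).round(4),onz(d,(u,v),.045).round(4))
```

```text
board ((184.22189331054688, 173.04112243652344), (45.94676208496094, 58.006168365478516), 83.79655456542969)
[[0.638  0.2645 0.126 ]
 [0.6592 0.0951 0.126 ]
 [0.5222 0.077  0.126 ]
 [0.5021 0.2432 0.126 ]]
c [0.58037299 0.16995699 0.126     ]
sides [0.13761114 0.17069893 0.13817457 0.1673486 ]
blue 115.5 219.0 9.708344459533691 [0.4516 0.3949 0.03  ] [0.4503 0.3896 0.045 ]
blue 115.5 179.5 9.823541641235352 [0.5769 0.4034 0.03  ] [0.574 0.398 0.045]
```

View pics/cropL.png

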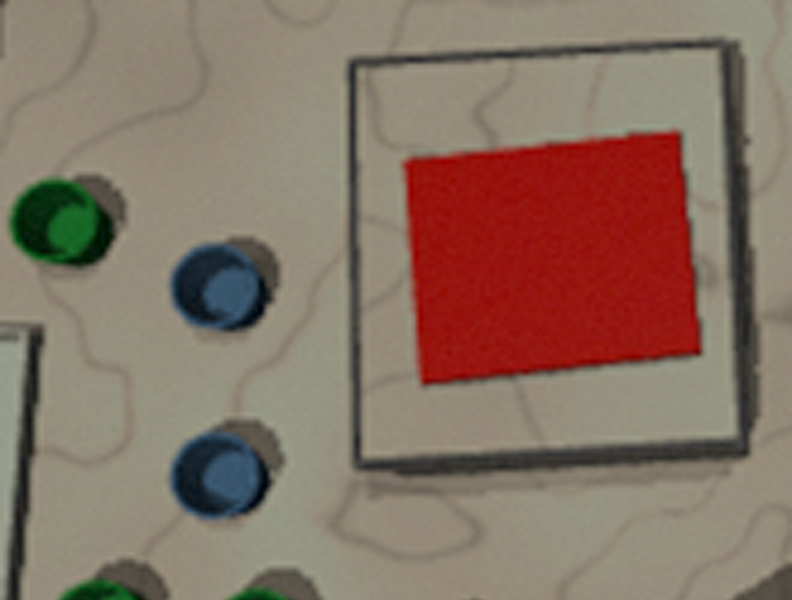

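View pics/cropR.png

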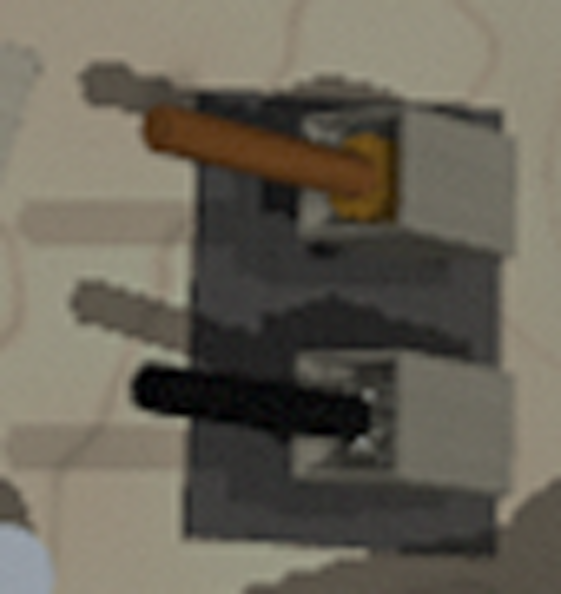

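Run:
```python
from h import *
t=np.load("top0.npy",allow_pickle=True).item(); s=np.load("side0.npy",allow_pickle=True).item()
L=np.array([(352,60),(728,42),(745,440),(357,460)])/4.8+[70,120]
P=np.array([onz(t,p,.11) for p in L]);print(P.round(4));
# fit ledge pose: corners order: far-back(x+,? )
loc=np.array([(125,-135),(-125,-135),(-125,135),(125,135)])/1000.  # placeholder: image up=+x world
def T(p,l): c,n=np.cos(p[2]),np.sin(p[2]); return l@np.array([[c,n],[-n,c]])+p[:2]
for hx,hy in((.12,.13),(.125,.135)):
    loc=np.array([(hx,-hy),(-hx,-hy),(-hx,hy),(hx,hy)])
    r=least_squares(lambda p:(T(p,loc)-P[:,:2]).ravel(),[.55,.17,1.57]);print("ledge",r.x.round(4),np.abs(r.fun).max().round(4))
def tri(u,v):
    A=[];b=[]
    for d,x in((t,u),(s,v)):
        o,w=ray(d,x);w/=np.linalg.norm(w);M=np.eye(3)-np.outer(w,w);A.append(M);b.append(M@o)
    x=np.linalg.lstsq(np.vstack(A),np.hstack(b),rcond=None);return x[0].round(4),x[1]
c=lambda x,y:(300+x/6.6,165+y/6.6)
print("whisk tip",tri(c(143,388),(320/1.5,332/1.5)))
print("brush tip",tri(c(155,128),(379/1.5,335/1.5)))
for n,q in(("w",[(400,358),(397,482)]),("b",[(403,115),(400,226)])):
    print(n,[onz(t,c(*x),.126).round(4) for x in q])
print("plate",[onz(t,c(*x),.004).round(4) for x in((195,92),(500,105),(495,552),(187,540))])
for n,u,z in(("jar",(247,386),.06),("oil",(636,268),.13),("scr",(429,271),.015),("salt",(449,378),.08),("timer",(412,215),.05),("bowl",(630,336),.05),("mug",(484,198),.09)):
    print(n,onz(t,(u[0]/1.5,u[1]/1.5),z).round(3))
```

```text
[[0.7068 0.3009 0.11  ]
 [0.7216 0.0648 0.11  ]
 [0.469  0.0488 0.11  ]
 [0.4545 0.2838 0.11  ]]
ledge [0.588  0.1746 1.6347] 0.0039
ledge [0.588  0.1746 1.6347] 0.0093
whisk tip (array([ 0.4329, -0.223 ,  0.1633]), array([2.3364218e-06]))
brush tip (array([ 0.5444, -0.2303,  0.1643]), array([3.60776793e-06]))
w [array([ 0.4491, -0.343 ,  0.126 ]), array([ 0.3952, -0.3397,  0.126 ])]
b [array([ 0.5573, -0.3485,  0.126 ]), array([ 0.5074, -0.3452,  0.126 ])]
plate [array([ 0.5913, -0.282 ,  0.004 ]), array([ 0.5863, -0.433 ,  0.004 ]), array([ 0.3677, -0.4209,  0.004 ]), array([ 0.3722, -0.2728,  0.004 ])]
jar [0.336 0.23  0.06 ]
oil [ 0.57  -0.533  0.13 ]
scr [ 0.582 -0.139  0.015]
salt [ 0.355 -0.171  0.08 ]
timer [ 0.696 -0.1    0.05 ]
bowl [ 0.443 -0.549  0.05 ]
mug [ 0.722 -0.246  0.09 ]
```

{"method": "apply_moves", "body": {"rows": [{"grip":-1,"xyz":[0,0,-0.01],"roll":-8.59},{"grip":-1,"xyz":[0,0,0],"roll":-8.59},{"grip":-1,"xyz":[0,0,0],"roll":-8.59},{"grip":-1,"xyz":[0,0,0],"roll":-8.59},{"grip":-1,"xyz":[0,0,0],"roll":-8.59}], "squeeze": 60}}

```text
clock: 0.6
position: [0.1508, -0.5288, 0.2579]
eef_rot: [0.869, 0.494, 0.0, -0.0]
wrist_force: [-0.4, 0.1, -0.1]
finger_gap: 0.0122
finger_force: 0.0
```

{"method": "apply_moves", "body": {"rows": [{"grip":-1,"xyz":[0,0,0],"roll":-8.59},{"grip":-1,"xyz":[0,0,0],"roll":-8.59},{"grip":-1,"xyz":[0,0,0],"roll":-8.59},{"grip":-1,"xyz":[0,0,0],"roll":-8.59}]}}

```text
clock: 1.0
position: [0.1508, -0.5288, 0.2578]
eef_rot: [0.685, 0.729, 0.0, -0.0]
wrist_force: [0.3, -0.4, 0.0]
finger_gap: 0.0001
finger_force: 0.0
```

{"method": "apply_moves", "body": {"rows": [{"grip":-1,"xyz":[0.04,0.0235,0],"roll":0},{"grip":-1,"xyz":[0.04,0.0235,0],"roll":0},{"grip":-1,"xyz":[0.04,0.0235,0],"roll":0},{"grip":-1,"xyz":[0.04,0.0235,0],"roll":0},{"grip":-1,"xyz":[0.04,0.0235,0],"roll":0}]}}

```text
clock: 1.5
position: [0.2571, -0.3209, 0.258]
eef_rot: [0.687, 0.727, 0.0, -0.0]
wrist_force: [0.9, 0.7, 0.7]
finger_gap: -0.0001
finger_force: 0.0
```

{"method": "apply_moves", "body": {"rows": [{"grip":-1,"xyz":[0.04,0.0235,0],"roll":0},{"grip":-1,"xyz":[0.04,0.0235,0],"roll":0},{"grip":-1,"xyz":[0.04,0.0235,0],"roll":0},{"grip":-1,"xyz":[0.04,0.0235,0],"roll":0},{"grip":-1,"xyz":[0.04,0.0235,0],"roll":0}]}}

```text
clock: 2.0
position: [0.3632, -0.1145, 0.2583]
eef_rot: [0.687, 0.727, 0.0, 0.0]
wrist_force: [1.8, -1.2, 0.1]
finger_gap: 0.0001
finger_force: 0.0
```

{"method": "apply_moves", "body": {"rows": [{"grip":-1,"xyz":[0.04,0.0235,0],"roll":0},{"grip":-1,"xyz":[0.04,0.0235,0],"roll":0},{"grip":-1,"xyz":[0.04,0.0235,0],"roll":0},{"grip":-1,"xyz":[0.04,0.0235,0],"roll":0},{"grip":-1,"xyz":[0.04,0.0235,0],"roll":0}]}}

```text
clock: 2.5
position: [0.4694, 0.092, 0.2581]
eef_rot: [0.687, 0.727, -0.0, 0.0]
wrist_force: [0.8, -0.6, 0.5]
finger_gap: 0.0001
finger_force: 0.0
```

Run:
```python
from h import *
st()
```

```text
{'clock': 2.5, 'joints': [0.194, -0.08, 0.028, 1.678, -0.0, 1.708], 'position': [0.469, 0.092, 0.258], 'eef_rot': [0.687, 0.727, -0.0, 0.0], 'wrist_force': [0.771, -0.608, 0.466], 'finger_gap': 0.0, 'finger_force': 0.0}
```

{"method": "apply_moves", "body": {"rows": [{"grip":-1,"xyz":[0.0412,0.023,0],"roll":0},{"grip":-1,"xyz":[0.0412,0.023,0],"roll":0},{"grip":-1,"xyz":[0.0412,0.023,0],"roll":0},{"grip":-1,"xyz":[0.0412,0.023,0],"roll":0},{"grip":-1,"xyz":[0.0412,0.023,0],"roll":0}]}}

```text
clock: 3.0
position: [0.5726, 0.304, 0.2578]
eef_rot: [0.687, 0.727, -0.0, -0.0]
wrist_force: [1.2, -0.4, 0.6]
finger_gap: -0.0001
finger_force: 0.0
```

{"method": "apply_moves", "body": {"rows": [{"grip":-1,"xyz":[0,0,0.03],"roll":0},{"grip":-1,"xyz":[0,0,0.03],"roll":0},{"grip":-1,"xyz":[-0.005,0,0.03],"roll":0},{"grip":-1,"xyz":[-0.005,0,0.025],"roll":0},{"grip":-1,"xyz":[-0.005,0,0.01],"roll":0}]}}

```text
clock: 3.5
position: [0.5719, 0.2864, 0.1298]
eef_rot: [0.687, 0.727, -0.002, -0.001]
wrist_force: [-0.3, -0.6, -0.3]
finger_gap: 0.0002
finger_force: 0.0
```

{"method": "apply_moves", "body": {"rows": [{"grip":-1,"xyz":[-0.015,0,0],"roll":0},{"grip":-1,"xyz":[-0.01,0,0],"roll":0},{"grip":-1,"xyz":[-0.01,0,0],"roll":0},{"grip":-1,"xyz":[-0.01,0,0],"roll":0},{"grip":-1,"xyz":[-0.01,0,0],"roll":0}]}}

```text
clock: 4.0
position: [0.5768, 0.232, 0.1348]
eef_rot: [0.687, 0.727, 0.001, 0.0]
wrist_force: [0.4, 4.4, 3.9]
finger_gap: -0.0003
finger_force: 2.2
```

```bash
cat >> h.py <<'E'
LP=np.array([.588,.1746]); LU=np.array([-.064,.998]); LV=np.array([-.998,-.064])
def board(d,color="red",z=.126,minx=140):
    hsv=cv2.cvtColor(d["frame"],cv2.COLOR_RGB2HSV)
    m=((hsv[...,0]<6)&(hsv[...,1]>200)&(hsv[...,2]>100)).astype(np.uint8); m[:,:minx]=0
    c=max(cv2.findContours(m,0,2)[0],key=cv2.contourArea); r=cv2.minAreaRect(c)
    P=np.array([onz(d,p,z) for p in cv2.boxPoints(r)])[:,:2]; L=np.c_[(P-LP)@LU,(P-LP)@LV]
    print("board",P.mean(0).round(4),"ledge frame",L.mean(0).round(4),"corners",L.round(3).tolist()); return P
E
python3 - <<'E'
from h import *
st(); board(snap("top"))
E
```

```text
{'clock': 4.0, 'joints': [0.382, 0.243, 0.133, 1.459, 0.001, 1.896], 'position': [0.577, 0.232, 0.135], 'eef_rot': [0.687, 0.727, 0.001, 0.0], 'wrist_force': [0.439, 4.393, 3.861], 'finger_gap': -0.0, 'finger_force': 2.169}
board [0.5862 0.0948] ledge frame [-0.0796  0.0069] corners [[-0.034, -0.06], [-0.119, -0.064], [-0.125, 0.074], [-0.041, 0.077]]
```

{"method": "apply_moves", "body": {"rows": [{"grip":-1,"xyz":[-0.012,0,0.002],"roll":0},{"grip":-1,"xyz":[-0.012,0,0],"roll":0},{"grip":-1,"xyz":[-0.012,0,0],"roll":0},{"grip":-1,"xyz":[-0.01,0,0],"roll":0},{"grip":-1,"xyz":[-0.008,0,0],"roll":0}]}}

```text
clock: 4.55
position: [0.5793, 0.1775, 0.1316]
eef_rot: [0.687, 0.727, 0.0, 0.0]
wrist_force: [0.1, 6.3, 4.7]
finger_gap: -0.0
finger_force: 2.7
```

{"method": "apply_moves", "body": {"rows": [{"grip":-1,"xyz":[0.01,0,0],"roll":0},{"grip":-1,"xyz":[0.02,0,-0.02],"roll":0},{"grip":-1,"xyz":[0,-0.02,-0.04],"roll":0},{"grip":-1,"xyz":[0,-0.04,-0.01],"roll":0},{"grip":-1,"xyz":[0,-0.04,0],"roll":0}]}}

```text
clock: 5.05
position: [0.4772, 0.203, 0.2025]
eef_rot: [0.687, 0.727, 0.0, 0.001]
wrist_force: [-0.4, 0.0, -0.5]
finger_gap: 0.0002
finger_force: 0.0
```

{"method": "apply_moves", "body": {"rows": [{"grip":-1,"xyz":[0,-0.04,0],"roll":0},{"grip":-1,"xyz":[0,-0.04,0],"roll":0},{"grip":-1,"xyz":[0,-0.04,0],"roll":0}]}}

```text
clock: 5.35
position: [0.3561, 0.1956, 0.2006]
eef_rot: [0.687, 0.727, -0.001, 0.0]
wrist_force: [0.2, 0.9, 0.2]
finger_gap: 0.0
finger_force: 0.0
```

Run:
```python
from h import *
st(); board(snap("top","top1.png",(100,100,300,260),4))
```

```text
{'clock': 5.35, 'joints': [0.503, -0.267, -0.245, 1.595, -0.001, 2.018], 'position': [0.356, 0.196, 0.201], 'eef_rot': [0.687, 0.727, -0.001, 0.0], 'wrist_force': [0.247, 0.928, 0.155], 'finger_gap': 0.0, 'finger_force': 0.0}
board [0.5816 0.0811] ledge frame [-0.0929  0.0124] corners [[-0.007, -0.055], [-0.175, -0.059], [-0.177, 0.08], [-0.013, 0.083]]
```

View pics/top1.png

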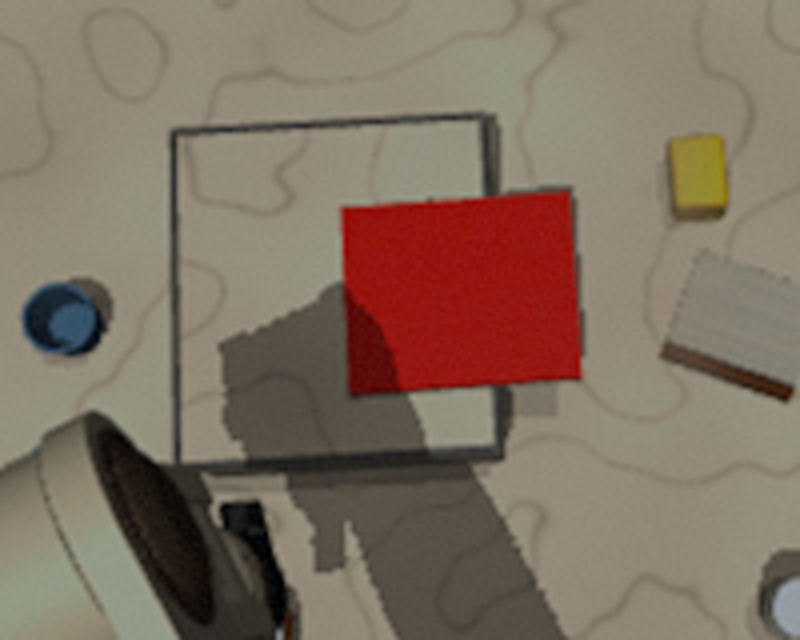

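Run:
```python
from h import *
t=np.load("top0.npy",allow_pickle=True).item(); s=np.load("side0.npy",allow_pickle=True).item()
c=lambda x,y:np.array((300+x/6.6,165+y/6.6))
for n,tt,ts,nt,ns in(("w",c(148,388),(320/1.5,334/1.5),c(330,413),(318/1.5,393/1.5)),("b",c(160,129),(379/1.5,337/1.5),c(345,174),(375/1.5,398/1.5))):
    # fit line: tip P (end), direction az,el ; reproject tip and direction in both views
    def f(p):
        P=p[:3]; D=np.array([np.cos(p[4])*np.cos(p[3]),np.cos(p[4])*np.sin(p[3]),np.sin(p[4])])
        r=[]
        for d,a,b in((t,tt,nt),(s,ts,ns)):
            q=proj(d,[P,P-.1*D]); r+=list(q[0]-a); e=(q[1]-q[0])/np.linalg.norm(q[1]-q[0]); b=np.array(b)
            w=b-q[0]; r.append(e[0]*w[1]-e[1]*w[0])
        return np.array(r)
    r=least_squares(f,[.43,-.22,.16,1.5,.65]); p=r.x
    D=np.array([np.cos(p[4])*np.cos(p[3]),np.cos(p[4])*np.sin(p[3]),np.sin(p[4])])
    print(n,p[:3].round(4),np.degrees(p[3:]).round(1),r.fun.round(2),"z140",(p[:3]-.07*D).round(4),"head",(p[:3]-.21*D).round(4))
```

```text
w [ 0.4331 -0.2256  0.1606] [88.9 47.8] [-0.05 -0.35  0.   -0.35  0.04  0.  ] z140 [ 0.4321 -0.2726  0.1087] head [ 0.4303 -0.3667  0.005 ]
b [ 0.5445 -0.2329  0.1616] [86.6 39.2] [-0.06 -0.46 -0.   -0.46  0.09  0.  ] z140 [ 0.5413 -0.287   0.1173] head [ 0.5348 -0.3953  0.0288]
```

{"method": "apply_moves", "body": {"rows": [{"grip":0.2,"xyz":[0,0,-0.02],"roll":5},{"grip":0.2,"xyz":[-0.0473,0.009,0],"roll":0},{"grip":0.2,"xyz":[-0.0473,0.009,0],"roll":0},{"grip":0.2,"xyz":[-0.0473,0.009,0],"roll":0},{"grip":0.2,"xyz":[-0.0473,0.009,0],"roll":0}]}}

```text
clock: 5.9
position: [0.3877, 0.0041, 0.221]
eef_rot: [0.718, 0.696, -0.001, 0.0]
wrist_force: [1.0, 0.9, -0.1]
finger_gap: 0.0509
finger_force: 0.0
```

{"method": "apply_moves", "body": {"rows": [{"grip":0.2,"xyz":[-0.0473,0.009,0],"roll":0},{"grip":0.2,"xyz":[-0.0473,0.009,0],"roll":0},{"grip":0.2,"xyz":[-0.0473,0.009,0],"roll":0},{"grip":0.2,"xyz":[-0.0473,0.009,0],"roll":0},{"grip":0.2,"xyz":[-0.0473,0.009,0],"roll":0}]}}

```text
clock: 6.4
position: [0.4254, -0.2342, 0.2208]
eef_rot: [0.718, 0.696, -0.001, -0.0]
wrist_force: [0.9, 1.2, 0.3]
finger_gap: 0.0511
finger_force: 0.0
```

{"method": "apply_moves", "body": {"rows": [{"grip":0.2,"xyz":[-0.0473,0.009,0],"roll":0},{"grip":0.2,"xyz":[0,0,0],"roll":0}]}}

```text
clock: 6.6
position: [0.4331, -0.2838, 0.2191]
eef_rot: [0.719, 0.695, -0.001, -0.001]
wrist_force: [-0.7, 0.6, -0.3]
finger_gap: 0.0514
finger_force: 0.0
```

Run:
```python
from h import *
st()
```

```text
{'clock': 6.6, 'joints': [-0.579, 0.004, 0.033, 1.603, -0.002, 1.027], 'position': [0.433, -0.284, 0.219], 'eef_rot': [0.719, 0.695, -0.001, -0.001], 'wrist_force': [-0.746, 0.633, -0.262], 'finger_gap': 0.051, 'finger_force': 0.0}
```

{"method": "apply_moves", "body": {"rows": [{"grip":0.2,"xyz":[0,0,0.03],"roll":0},{"grip":0.2,"xyz":[0,0,0.03],"roll":0},{"grip":0.2,"xyz":[0,0,0.025],"roll":0},{"grip":0.2,"xyz":[0,0,0.015],"roll":0},{"grip":-1,"xyz":[0,0,0],"roll":0}], "squeeze": 60}}

```text
clock: 7.1
position: [0.4323, -0.2786, 0.1192]
eef_rot: [0.718, 0.696, -0.001, -0.002]
wrist_force: [-0.2, -0.5, 0.2]
finger_gap: 0.0381
finger_force: 0.0
```

{"method": "apply_moves", "body": {"rows": [{"grip":-1,"xyz":[0,0,0],"roll":0},{"grip":-1,"xyz":[0,0,0],"roll":0},{"grip":-1,"xyz":[0,0,0],"roll":0},{"grip":-1,"xyz":[0.0075,0,-0.0065],"roll":0}]}}

```text
clock: 7.5
position: [0.4333, -0.2724, 0.128]
eef_rot: [0.718, 0.696, -0.0, 0.0]
wrist_force: [-0.3, -0.3, -1.0]
finger_gap: 0.0207
finger_force: 58.3
```

Run:
```python
from h import *
st(); snap("side","s1.png",(120,130,320,280),4)
```

```text
{'clock': 7.5, 'joints': [-0.561, -0.016, -0.162, 1.425, -0.0, 1.042], 'position': [0.433, -0.272, 0.128], 'eef_rot': [0.718, 0.696, -0.0, 0.0], 'wrist_force': [-0.343, -0.27, -1.004], 'finger_gap': 0.021, 'finger_force': 58.341}
```

View pics/s1.png

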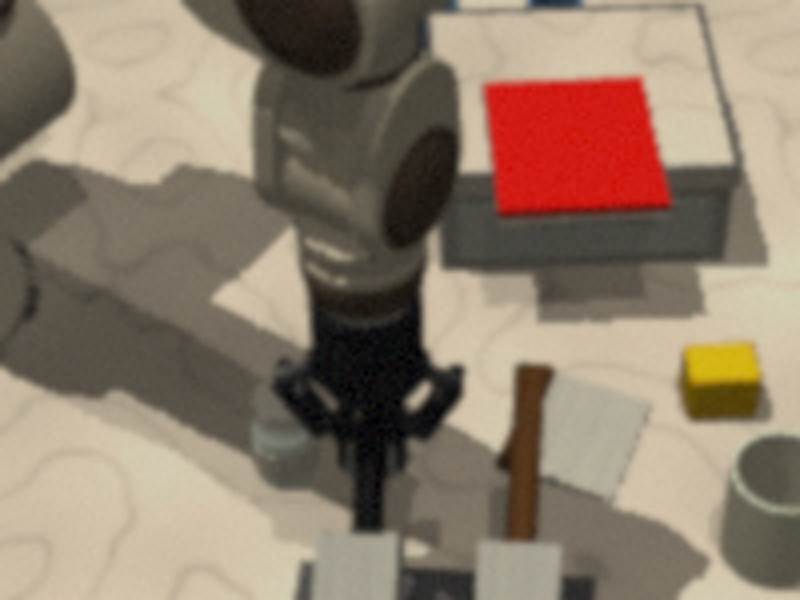

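{"method": "apply_moves", "body": {"rows": [{"grip":-1,"xyz":[0.018,0,-0.0147],"roll":0},{"grip":-1,"xyz":[0.018,0,-0.0147],"roll":0},{"grip":-1,"xyz":[0.018,0,-0.0147],"roll":0},{"grip":-1,"xyz":[0.018,0,-0.0147],"roll":0},{"grip":-1,"xyz":[0.018,0,-0.0147],"roll":0}]}}

```text
clock: 8.05
position: [0.4361, -0.1813, 0.2025]
eef_rot: [0.718, 0.696, 0.0, 0.0]
wrist_force: [0.2, 0.0, -1.0]
finger_gap: 0.0207
finger_force: 58.6
```

{"method": "apply_moves", "body": {"rows": [{"grip":-1,"xyz":[0.03,0.008,-0.01],"roll":0},{"grip":-1,"xyz":[0.03,0.008,0],"roll":0},{"grip":-1,"xyz":[0.03,0.008,0],"roll":0},{"grip":-1,"xyz":[0.02,0,0.03],"roll":0},{"grip":-1,"xyz":[0,0,0.04],"roll":0}]}}

```text
clock: 8.55
position: [0.465, -0.0709, 0.1429]
eef_rot: [0.717, 0.697, 0.002, 0.002]
wrist_force: [0.6, -0.5, -2.4]
finger_gap: 0.0206
finger_force: 58.7
```

{"method": "apply_moves", "body": {"rows": [{"grip":-1,"xyz":[0,0,0.025],"roll":0},{"grip":-1,"xyz":[0,0,0.025],"roll":0},{"grip":-1,"xyz":[0,0,0.02],"roll":0},{"grip":-1,"xyz":[0,0,0.015],"roll":0},{"grip":-1,"xyz":[0,0,0],"roll":0}], "squeeze": 25}}

```text
clock: 9.05
position: [0.4629, -0.0729, 0.0554]
eef_rot: [0.718, 0.696, -0.001, -0.0]
wrist_force: [-0.7, -0.8, 1.8]
finger_gap: 0.0207
finger_force: 52.5
```

Run:
```python
from h import *
st(); snap("side","s2.png",(120,80,320,230),4)
```

```text
{'clock': 9.05, 'joints': [-0.156, -0.093, -0.377, 1.289, -0.001, 1.446], 'position': [0.463, -0.073, 0.055], 'eef_rot': [0.718, 0.696, -0.001, -0.0], 'wrist_force': [-0.677, -0.783, 1.821], 'finger_gap': 0.021, 'finger_force': 52.524}
```

View pics/s2.png

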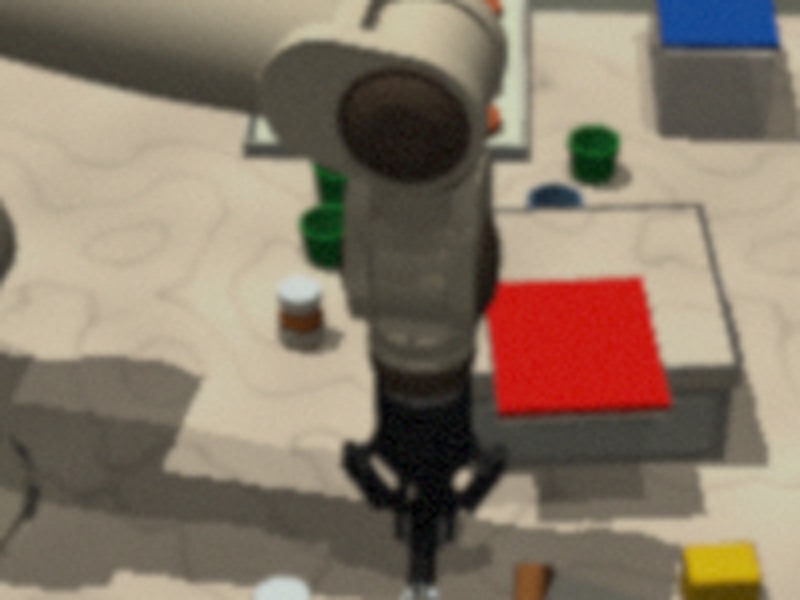

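{"method": "apply_moves", "body": {"rows": [{"grip":-1,"xyz":[0,0,0.012],"roll":0},{"grip":-1,"xyz":[0,0,0.01],"roll":0},{"grip":-1,"xyz":[0,0,0.006],"roll":0},{"grip":-1,"xyz":[0,0,0],"roll":0},{"grip":0,"xyz":[0,0,0],"roll":0}]}}

```text
clock: 9.6
position: [0.4635, -0.0731, 0.0284]
eef_rot: [0.718, 0.696, -0.0, -0.0]
wrist_force: [0.1, 0.8, 0.1]
finger_gap: 0.0343
finger_force: 0.0
```

{"method": "apply_moves", "body": {"rows": [{"grip":0,"xyz":[0,0,0],"roll":0},{"grip":0,"xyz":[-0.02,0,-0.03],"roll":0},{"grip":0,"xyz":[-0.03,0,-0.04],"roll":0},{"grip":0,"xyz":[0,-0.05,-0.04],"roll":0},{"grip":0,"xyz":[0,-0.05,0],"roll":0}]}}

```text
clock: 10.1
position: [0.3743, -0.1214, 0.1334]
eef_rot: [0.718, 0.696, 0.001, 0.002]
wrist_force: [-1.4, -0.4, 0.3]
finger_gap: 0.0426
finger_force: 0.0
```

{"method": "apply_moves", "body": {"rows": [{"grip":0,"xyz":[-0.03,-0.04,0],"roll":0},{"grip":0,"xyz":[-0.04,0,0],"roll":0}]}}

```text
clock: 10.3
position: [0.3278, -0.1883, 0.131]
eef_rot: [0.717, 0.697, 0.0, 0.001]
wrist_force: [3.1, -0.9, -1.1]
finger_gap: 0.0425
finger_force: 0.0
```

Run:
```python
from h import *
st(); snap("top","t2.png",(180,140,330,260),5)
snap("side","s3.png",(150,150,300,262),5)
```

```text
{'clock': 10.3, 'joints': [-0.521, -0.347, -0.439, 1.476, -0.0, 1.079], 'position': [0.328, -0.188, 0.131], 'eef_rot': [0.717, 0.697, 0.0, 0.001], 'wrist_force': [3.081, -0.931, -1.121], 'finger_gap': 0.042, 'finger_force': 0.0}
```

View pics/t2.png

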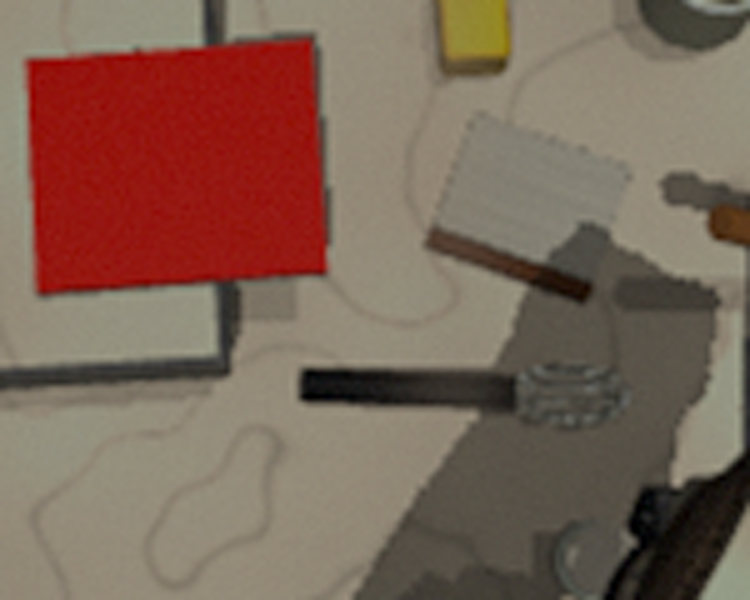

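Run:
```python
from h import *
t=np.load("top0.npy",allow_pickle=True).item()
f=lambda x,y,z:onz(t,(180+x/5,140+y/5),z)
a=f(302,386,.012);b=f(627,397,.02);n=f(515,391,.016);D=(a-b)/np.linalg.norm(a-b)
print(a.round(4),b.round(4),n.round(4),np.linalg.norm(a-b),np.degrees(np.arctan2(D[1],D[0])),"z90",(a-.12*D).round(4))
```

```text
[0.4627 0.0066 0.012 ] [ 0.4569 -0.199   0.02  ] [ 0.4604 -0.1285  0.016 ] 0.205768418155473 88.39027259414866 z90 [ 0.4593 -0.1133  0.0167]
```

{"method": "apply_moves", "body": {"rows": [{"grip":0,"xyz":[0.0194,0.0325,0],"roll":0},{"grip":0,"xyz":[0.0194,0.0325,0],"roll":0},{"grip":0,"xyz":[0.0194,0.0325,0],"roll":0},{"grip":0,"xyz":[0.0194,0.0325,0],"roll":0},{"grip":0,"xyz":[0,0,0],"roll":0}]}}

```text
clock: 10.9
position: [0.466, -0.1133, 0.1289]
eef_rot: [0.717, 0.697, 0.0, -0.0]
wrist_force: [-2.0, -0.6, -0.3]
finger_gap: 0.0427
finger_force: 0.0
```

{"method": "apply_moves", "body": {"rows": [{"grip":0,"xyz":[0,0,0.03],"roll":0},{"grip":0,"xyz":[0,0,0.03],"roll":0},{"grip":0,"xyz":[0,0,0.03],"roll":0},{"grip":0,"xyz":[0,0,0.018],"roll":0},{"grip":0,"xyz":[0,0,0],"roll":0}]}}

```text
clock: 11.4
position: [0.4612, -0.1149, 0.019]
eef_rot: [0.718, 0.696, -0.001, -0.002]
wrist_force: [-1.6, 0.0, -0.2]
finger_gap: 0.0428
finger_force: 0.0
```

{"method": "apply_moves", "body": {"rows": [{"grip":-1,"xyz":[0,0,0],"roll":0},{"grip":-1,"xyz":[0,0,0],"roll":0},{"grip":-1,"xyz":[0,0,0],"roll":0},{"grip":-1,"xyz":[0,0,0],"roll":0}], "squeeze": 120}}

```text
clock: 11.8
position: [0.4641, -0.1156, 0.023]
eef_rot: [0.718, 0.696, 0.001, 0.001]
wrist_force: [-1.3, 0.0, 6.7]
finger_gap: 0.0184
finger_force: 117.7
```

{"method": "apply_moves", "body": {"rows": [{"grip":-1,"xyz":[-0.013,0,-0.033],"roll":0},{"grip":-1,"xyz":[-0.013,0,-0.033],"roll":0},{"grip":-1,"xyz":[0,0.04,0],"roll":0},{"grip":-1,"xyz":[0,0.04,0],"roll":0},{"grip":-1,"xyz":[0,0.036,0],"roll":0}]}}

```text
clock: 12.3
position: [0.5802, -0.1453, 0.0883]
eef_rot: [0.718, 0.696, 0.0, 0.001]
wrist_force: [-0.2, -0.1, -1.1]
finger_gap: 0.0181
finger_force: 117.8
```

Run:
```python
from h import *
st(); a=snap("side",None)["frame"][110:235,150:300]; b=snap("top",None)["frame"][130:255,190:340]
cv2.imwrite("pics/m3.png",cv2.resize(np.hstack([a,b])[...,::-1],None,fx=2.65,fy=2.65,interpolation=cv2.INTER_CUBIC))
```

```text
{'clock': 12.3, 'joints': [-0.245, 0.197, -0.01, 1.362, -0.0, 1.357], 'position': [0.58, -0.145, 0.088], 'eef_rot': [0.718, 0.696, 0.0, 0.001], 'wrist_force': [-0.243, -0.051, -1.134], 'finger_gap': 0.018, 'finger_force': 117.824}
```

View pics/m3.png

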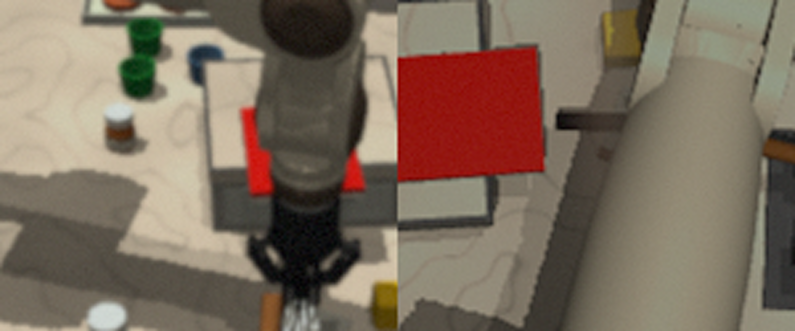

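{"method": "apply_moves", "body": {"rows": [{"grip":-1,"xyz":[0.03,0,0],"roll":0},{"grip":-1,"xyz":[0.025,0,0],"roll":0},{"grip":-1,"xyz":[0.01,0,0],"roll":0},{"grip":-1,"xyz":[0,0,-0.012],"roll":0},{"grip":-1,"xyz":[0,0,-0.008],"roll":0}]}}

```text
clock: 12.9
position: [0.5805, -0.0805, 0.1091]
eef_rot: [0.718, 0.696, 0.0, 0.001]
wrist_force: [0.1, 0.2, -3.2]
finger_gap: 0.0183
finger_force: 117.9
```

{"method": "apply_moves", "body": {"rows": [{"grip":-1,"xyz":[0,0,-0.005],"roll":0},{"grip":-1,"xyz":[0,0,-0.005],"roll":0},{"grip":-1,"xyz":[0.001,0,-0.005],"roll":0},{"grip":-1,"xyz":[0.001,0,-0.005],"roll":0},{"grip":-1,"xyz":[0.001,0,-0.005],"roll":0}]}}

```text
clock: 13.4
position: [0.5804, -0.0773, 0.1327]
eef_rot: [0.718, 0.696, -0.0, -0.0]
wrist_force: [-0.2, -0.1, -3.9]
finger_gap: 0.0185
finger_force: 118.0
```

Run:
```python
from h import *
st(); a=snap("side",None)["frame"][90:215,170:320]; b=snap("top",None)["frame"][130:255,130:280]
cv2.imwrite("pics/m4.png",cv2.resize(np.hstack([a,b])[...,::-1],None,fx=2.65,fy=2.65,interpolation=cv2.INTER_CUBIC))
```

```text
{'clock': 13.4, 'joints': [-0.132, 0.159, 0.032, 1.444, -0.0, 1.47], 'position': [0.58, -0.077, 0.133], 'eef_rot': [0.718, 0.696, -0.0, -0.0], 'wrist_force': [-0.155, -0.059, -3.881], 'finger_gap': 0.019, 'finger_force': 118.033}
```

View pics/m4.png

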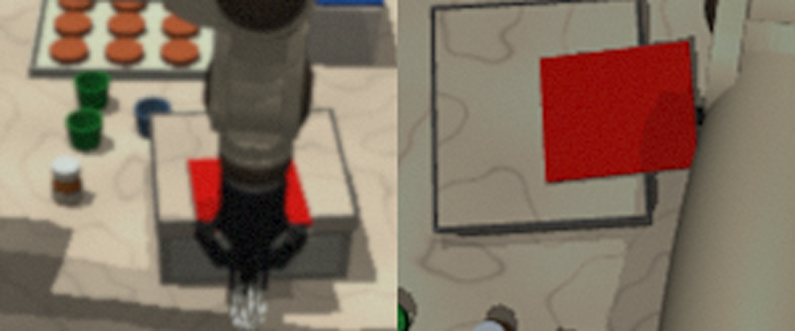

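{"method": "apply_moves", "body": {"rows": [{"grip":-1,"xyz":[0.003,0,-0.0105],"roll":0},{"grip":-1,"xyz":[0.003,0,-0.0105],"roll":0},{"grip":-1,"xyz":[0.0046,0,-0.01],"roll":0},{"grip":-1,"xyz":[0.0046,0,-0.01],"roll":0},{"grip":-1,"xyz":[0.0062,0,-0.009],"roll":0}]}}

```text
clock: 14.0
position: [0.5813, -0.0552, 0.1838]
eef_rot: [0.718, 0.696, 0.0, 0.0]
wrist_force: [0.4, -0.6, -2.4]
finger_gap: 0.0182
finger_force: 117.9
```

{"method": "apply_moves", "body": {"rows": [{"grip":-1,"xyz":[0.0062,0,-0.009],"roll":0},{"grip":-1,"xyz":[0.0077,0,-0.0078],"roll":0},{"grip":-1,"xyz":[0.0077,0,-0.0078],"roll":0},{"grip":-1,"xyz":[0.009,0,-0.0063],"roll":0},{"grip":-1,"xyz":[0.009,0,-0.0063],"roll":0}]}}

```text
clock: 14.5
position: [0.5824, -0.0153, 0.2203]
eef_rot: [0.718, 0.696, 0.0, 0.0]
wrist_force: [-0.1, -0.8, -3.0]
finger_gap: 0.0183
finger_force: 117.7
```

Run:
```python
from h import *
st(); a=snap("side",None)["frame"][90:215,170:320]; b=snap("top",None)["frame"][130:255,130:280]
cv2.imwrite("pics/m5.png",cv2.resize(np.hstack([a,b])[...,::-1],None,fx=2.65,fy=2.65,interpolation=cv2.INTER_CUBIC))
```

```text
{'clock': 14.5, 'joints': [-0.026, 0.157, 0.199, 1.612, 0.0, 1.576], 'position': [0.582, -0.015, 0.22], 'eef_rot': [0.718, 0.696, 0.0, 0.0], 'wrist_force': [-0.095, -0.834, -3.048], 'finger_gap': 0.018, 'finger_force': 117.75}
```

View pics/m5.png

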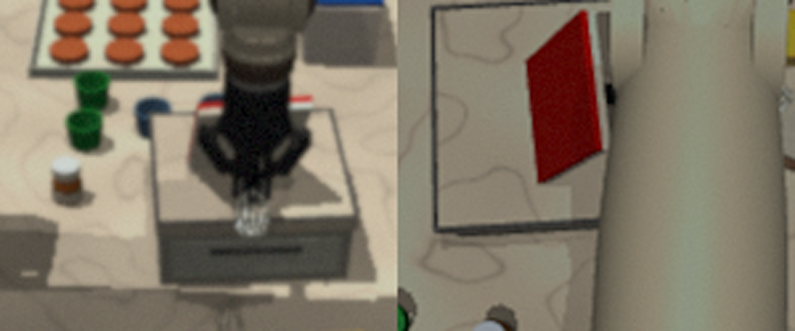

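{"method": "apply_moves", "body": {"rows": [{"grip":-1,"xyz":[0.0098,0,-0.0046],"roll":0},{"grip":-1,"xyz":[0.0098,0,-0.0046],"roll":0},{"grip":-1,"xyz":[0.008,0,-0.0025],"roll":0},{"grip":-1,"xyz":[0.007,0,-0.002],"roll":0},{"grip":-1,"xyz":[0.006,0,-0.002],"roll":0}]}}

```text
clock: 15.1
position: [0.5836, 0.0253, 0.2355]
eef_rot: [0.718, 0.696, 0.0, -0.0]
wrist_force: [-0.9, 0.2, -1.4]
finger_gap: 0.0185
finger_force: 117.7
```

{"method": "apply_moves", "body": {"rows": [{"grip":-1,"xyz":[0.005,0,-0.001],"roll":0},{"grip":-1,"xyz":[0.004,0,0],"roll":0},{"grip":-1,"xyz":[0.003,0,0],"roll":0}]}}

```text
clock: 15.4
position: [0.584, 0.0369, 0.2363]
eef_rot: [0.718, 0.696, -0.0, -0.0]
wrist_force: [0.3, -0.5, -1.8]
finger_gap: 0.0185
finger_force: 117.7
```

Run:
```python
from h import *
st(); a=snap("side",None)["frame"][90:215,170:320]; d=snap("top",None);b=d["frame"][130:255,130:280]
cv2.imwrite("pics/m6.png",cv2.resize(np.hstack([a,b])[...,::-1],None,fx=2.65,fy=2.65,interpolation=cv2.INTER_CUBIC))
hsv=cv2.cvtColor(d["frame"],cv2.COLOR_RGB2HSV)
m=((hsv[...,0]<6)&(hsv[...,1]>200)&(hsv[...,2]>100)).astype(np.uint8); m[:,:140]=0
c=cv2.findContours(m,0,2)[0]
if c: print(m.sum(),cv2.minAreaRect(max(c,key=cv2.contourArea)))
```

```text
{'clock': 15.4, 'joints': [0.063, 0.169, 0.243, 1.645, 0.0, 1.665], 'position': [0.584, 0.037, 0.236], 'eef_rot': [0.718, 0.696, -0.0, -0.0], 'wrist_force': [0.262, -0.47, -1.755], 'finger_gap': 0.018, 'finger_force': 117.72}
90 ((170.8994903564453, 162.96133422851562), (52.23982238769531, 1.6696193218231201), 84.47245788574219)
```

{"method": "apply_moves", "body": {"rows": [{"grip":-1,"xyz":[0.003,0,0],"roll":0},{"grip":-1,"xyz":[0.003,0,0],"roll":0},{"grip":-1,"xyz":[0.003,0,0],"roll":0},{"grip":-1,"xyz":[0.003,0,0],"roll":0},{"grip":-1,"xyz":[0.003,0,0],"roll":0}]}}

```text
clock: 16.0
position: [0.5845, 0.0518, 0.2364]
eef_rot: [0.718, 0.696, 0.0, 0.0]
wrist_force: [-0.3, 0.4, -0.6]
finger_gap: 0.0185
finger_force: 117.7
```

{"method": "apply_moves", "body": {"rows": [{"grip":-1,"xyz":[0.003,0,0],"roll":0},{"grip":-1,"xyz":[0.003,0,0],"roll":0},{"grip":-1,"xyz":[0.003,0,0],"roll":0},{"grip":-1,"xyz":[0.003,0,0],"roll":0}]}}

```text
clock: 16.4
position: [0.5849, 0.0638, 0.2364]
eef_rot: [0.718, 0.696, 0.0, 0.0]
wrist_force: [-1.4, -0.2, -0.9]
finger_gap: 0.0184
finger_force: 117.7
```

Run:
```python
from h import *
st(); a=snap("side",None)["frame"][80:205,170:320]; d=snap("top",None);b=d["frame"][130:255,110:260]
cv2.imwrite("pics/m7.png",cv2.resize(np.hstack([a,b])[...,::-1],None,fx=2.65,fy=2.65,interpolation=cv2.INTER_CUBIC))
```

```text
{'clock': 16.4, 'joints': [0.109, 0.176, 0.252, 1.646, 0.0, 1.71], 'position': [0.585, 0.064, 0.236], 'eef_rot': [0.718, 0.696, 0.0, 0.0], 'wrist_force': [-1.409, -0.161, -0.907], 'finger_gap': 0.018, 'finger_force': 117.72}
```

View pics/m7.png

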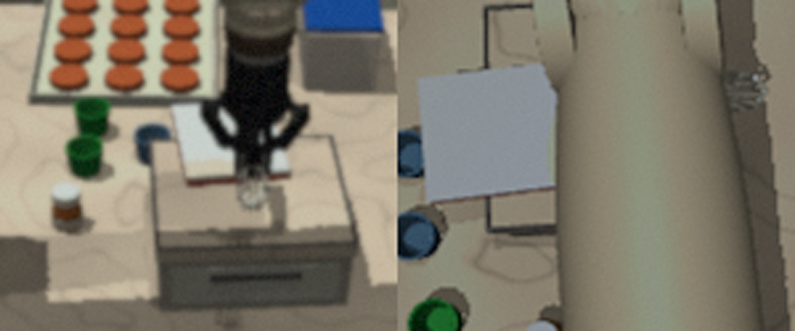

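{"method": "apply_moves", "body": {"rows": [{"grip":-1,"xyz":[-0.02,0,0],"roll":-8.51},{"grip":-1,"xyz":[0,0,0],"roll":-8.51},{"grip":-1,"xyz":[0,0,0],"roll":-8.51},{"grip":-1,"xyz":[0,0,0],"roll":-8.51},{"grip":-1,"xyz":[0,0,0],"roll":-8.51}]}}

```text
clock: 17.0
position: [0.5842, 0.0434, 0.2365]
eef_rot: [0.414, 0.91, 0.0, 0.0]
wrist_force: [0.8, 0.1, -0.9]
finger_gap: 0.0181
finger_force: 117.8
```

{"method": "apply_moves", "body": {"rows": [{"grip":-1,"xyz":[0,0,0],"roll":-8.51},{"grip":-1,"xyz":[0,0,0],"roll":-8.51},{"grip":-1,"xyz":[0,0,0],"roll":-8.51},{"grip":-1,"xyz":[0,0,0],"roll":-8.51},{"grip":-1,"xyz":[0,0,0],"roll":-8.51}]}}

```text
clock: 17.5
position: [0.5842, 0.0434, 0.2364]
eef_rot: [0.055, 0.998, 0.0, 0.0]
wrist_force: [0.2, 0.1, -0.6]
finger_gap: 0.0184
finger_force: 117.9
```

{"method": "apply_moves", "body": {"rows": [{"grip":-1,"xyz":[0,0,0],"roll":-8.51},{"grip":-1,"xyz":[0,0,0],"roll":-8.51},{"grip":-1,"xyz":[0,0,0],"roll":-8.51},{"grip":-1,"xyz":[0,0,0],"roll":-8.51},{"grip":-1,"xyz":[0,0,0],"roll":-8.51}]}}

```text
clock: 18.0
position: [0.5842, 0.0435, 0.2364]
eef_rot: [-0.311, 0.95, 0.0, 0.0]
wrist_force: [0.5, -0.4, -0.1]
finger_gap: 0.0187
finger_force: 117.9
```

{"method": "apply_moves", "body": {"rows": [{"grip":-1,"xyz":[0,0,0],"roll":-8.51},{"grip":-1,"xyz":[0,0,0],"roll":-8.51},{"grip":-1,"xyz":[0,0,0],"roll":-8.51},{"grip":-1,"xyz":[0,0,0],"roll":-8.51},{"grip":-1,"xyz":[0,0,0],"roll":-8.51}]}}

```text
clock: 18.5
position: [0.5842, 0.0435, 0.2365]
eef_rot: [-0.635, 0.773, -0.0, 0.0]
wrist_force: [-0.1, 0.3, -1.4]
finger_gap: 0.0184
finger_force: 117.9
```

{"method": "apply_moves", "body": {"rows": [{"grip":-1,"xyz":[0,0,0],"roll":-8.51},{"grip":-1,"xyz":[0.034,0.0235,0],"roll":0},{"grip":-1,"xyz":[0.034,0.0235,0],"roll":0},{"grip":-1,"xyz":[0.034,0.0235,0],"roll":0},{"grip":-1,"xyz":[0.034,0.0235,0],"roll":0}]}}

```text
clock: 19.0
position: [0.4819, -0.0882, 0.2364]
eef_rot: [-0.688, 0.726, -0.0, 0.0]
wrist_force: [0.4, -1.2, -1.8]
finger_gap: 0.0181
finger_force: 118.1
```

{"method": "apply_moves", "body": {"rows": [{"grip":-1,"xyz":[0.034,0.0235,0],"roll":0},{"grip":-1,"xyz":[0.034,0.0235,0.03],"roll":0},{"grip":-1,"xyz":[0,0,0.04],"roll":0},{"grip":-1,"xyz":[0,0,0.01],"roll":0},{"grip":-1,"xyz":[0,0,0],"roll":0}]}}

```text
clock: 19.5
position: [0.4324, -0.1515, 0.1562]
eef_rot: [-0.688, 0.726, 0.001, -0.0]
wrist_force: [-0.2, 0.4, 0.0]
finger_gap: 0.0184
finger_force: 118.1
```

Run:
```python
from h import *
s=st(); a=snap("side",None)["frame"][190:315,150:275]; d=snap("top",None);b=d["frame"][160:285,270:395]
cv2.imwrite("pics/m8.png",cv2.resize(np.hstack([a,b])[...,::-1],None,fx=3.2,fy=3.2,interpolation=cv2.INTER_CUBIC))
```

```text
{'clock': 19.5, 'joints': [-0.337, -0.145, -0.229, 1.49, 0.0, -1.855], 'position': [0.432, -0.152, 0.156], 'eef_rot': [-0.688, 0.726, 0.001, -0.0], 'wrist_force': [-0.168, 0.397, 0.028], 'finger_gap': 0.018, 'finger_force': 118.132}
```

Run:
```python
from h import *
M=np.array([.424,-.323,.1046]);ru=np.array([.05,.9987,0]);rv=np.array([-.9987,.05,0]);z=np.array([0,0,1.])
a=.766*ru+.643*z;n=-.643*ru+.766*z
P=[M+i*.028*n+j*.028*rv for i,j in((1,1),(1,-1),(-1,-1),(-1,1))]
T=np.array([.4324,-.1515,.156-.0115])-.122*ru
out=[]
for nm,o in(("side",(150,190)),("top",(270,160))):
    d=snap(nm); im=cv2.resize(np.ascontiguousarray(d["frame"][o[1]:o[1]+125,o[0]:o[0]+125,::-1]),None,fx=3.2,fy=3.2,interpolation=cv2.INTER_CUBIC)
    for p,c in[(q,(0,0,255)) for q in P]+[(T,(0,255,0))]:
        u=(proj(d,p)[0]-o+.5)*3.2; cv2.circle(im,tuple(int(v) for v in u),3,c,1)
    out.append(im)
cv2.imwrite("pics/m8.png",np.hstack(out))
```

```text
(no output)
```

View pics/m8.png

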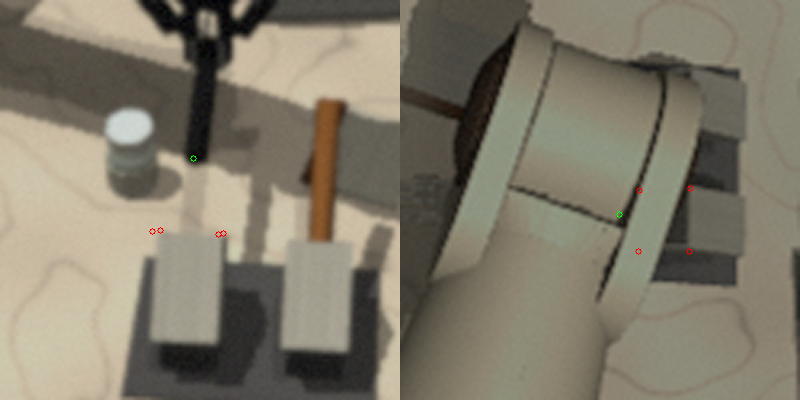

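{"method": "apply_moves", "body": {"rows": [{"grip":-1,"xyz":[0,-0.002,0.025],"roll":0},{"grip":-1,"xyz":[0,0,0.022],"roll":0},{"grip":-1,"xyz":[0.014,0,0],"roll":0},{"grip":-1,"xyz":[0.014,0,0],"roll":0},{"grip":-1,"xyz":[0.01,0,0],"roll":0}], "squeeze": 35}}

```text
clock: 20.2
position: [0.4338, -0.1917, 0.1118]
eef_rot: [-0.688, 0.726, -0.001, 0.0]
wrist_force: [-0.6, 0.7, 0.3]
finger_gap: 0.0183
finger_force: 118.1
```

{"method": "apply_moves", "body": {"rows": [{"grip":-1,"xyz":[0.01,0,0],"roll":0},{"grip":-1,"xyz":[0.01,0,0],"roll":0}]}}

```text
clock: 20.4
position: [0.4322, -0.2113, 0.1109]
eef_rot: [-0.688, 0.726, -0.001, 0.0]
wrist_force: [0.3, -0.1, -1.7]
finger_gap: 0.0184
finger_force: 118.1
```

{"method": "apply_moves", "body": {"rows": [{"grip":-1,"xyz":[0.01,0,0],"roll":0},{"grip":-1,"xyz":[0.005,0,0],"roll":0}]}}

```text
clock: 20.6
position: [0.4311, -0.2261, 0.1102]
eef_rot: [-0.688, 0.726, -0.0, -0.0]
wrist_force: [1.0, -0.5, -1.9]
finger_gap: 0.0184
finger_force: 118.1
```

{"method": "apply_moves", "body": {"rows": [{"grip":-1,"xyz":[0.006,0,0.001],"roll":0},{"grip":-1,"xyz":[0.006,0,0],"roll":0},{"grip":-1,"xyz":[0.004,0,-0.003],"roll":0}]}}

```text
clock: 20.9
position: [0.4299, -0.24, 0.1113]
eef_rot: [-0.688, 0.726, 0.002, 0.001]
wrist_force: [1.6, 12.4, -4.4]
finger_gap: 0.0184
finger_force: 118.1
```

{"method": "apply_moves", "body": {"rows": [{"grip":-1,"xyz":[0.004,0,-0.004],"roll":0},{"grip":-1,"xyz":[0.004,0,-0.005],"roll":0},{"grip":-1,"xyz":[0.004,0,-0.005],"roll":0}]}}

```text
clock: 21.2
position: [0.4293, -0.2511, 0.1252]
eef_rot: [-0.689, 0.725, 0.002, 0.001]
wrist_force: [1.4, 3.4, -2.6]
finger_gap: 0.0187
finger_force: 116.5
```

{"method": "apply_moves", "body": {"rows": [{"grip":-1,"xyz":[0.004,0,-0.004],"roll":0},{"grip":-1,"xyz":[0.004,0,-0.003],"roll":0},{"grip":-1,"xyz":[0.004,0,-0.003],"roll":0}]}}

```text
clock: 21.5
position: [0.4288, -0.2633, 0.1356]
eef_rot: [-0.688, 0.725, 0.002, 0.001]
wrist_force: [1.2, 13.7, -5.5]
finger_gap: 0.0185
finger_force: 116.1
```

{"method": "apply_moves", "body": {"rows": [{"grip":-1,"xyz":[0.004,0,-0.004],"roll":0},{"grip":-1,"xyz":[0.004,0,-0.003],"roll":0},{"grip":-1,"xyz":[0.004,0,-0.002],"roll":0}]}}

```text
clock: 21.8
position: [0.4283, -0.2767, 0.1451]
eef_rot: [-0.688, 0.726, 0.0, 0.0]
wrist_force: [0.5, 2.8, -1.3]
finger_gap: 0.0181
finger_force: 112.6
```

{"method": "apply_moves", "body": {"rows": [{"grip":-1,"xyz":[0.004,0,-0.002],"roll":0},{"grip":-1,"xyz":[0.004,0,-0.001],"roll":0},{"grip":-1,"xyz":[0.004,0,0],"roll":0}]}}

```text
clock: 22.1
position: [0.4278, -0.2893, 0.1483]
eef_rot: [-0.688, 0.726, -0.0, -0.0]
wrist_force: [-0.7, 3.0, -1.2]
finger_gap: 0.0186
finger_force: 110.4
```

{"method": "apply_moves", "body": {"rows": [{"grip":-1,"xyz":[0.004,0,0],"roll":0},{"grip":-1,"xyz":[0.004,0,0.001],"roll":0},{"grip":-1,"xyz":[0.004,0,0.002],"roll":0}]}}

```text
clock: 22.4
position: [0.4269, -0.3, 0.1445]
eef_rot: [-0.688, 0.726, 0.001, 0.001]
wrist_force: [1.3, 9.0, -3.2]
finger_gap: 0.0181
finger_force: 111.1
```

{"method": "apply_moves", "body": {"rows": [{"grip":-1,"xyz":[0.003,0,0.0025],"roll":0},{"grip":-1,"xyz":[0.003,0,0.0025],"roll":0}]}}

```text
clock: 22.6
position: [0.4265, -0.3059, 0.1393]
eef_rot: [-0.688, 0.726, 0.001, 0.001]
wrist_force: [-0.7, 7.7, -4.0]
finger_gap: 0.0184
finger_force: 110.8
```

{"method": "apply_moves", "body": {"rows": [{"grip":0.1,"xyz":[0,0,0],"roll":0},{"grip":0.1,"xyz":[0,0,0],"roll":0},{"grip":0.1,"xyz":[0,0,0],"roll":0}]}}

```text
clock: 22.9
position: [0.427, -0.3074, 0.1407]
eef_rot: [-0.688, 0.726, -0.001, -0.0]
wrist_force: [0.1, -0.7, 0.1]
finger_gap: 0.0469
finger_force: 0.0
```

Run:
```python
from h import *
st()
```

```text
{'clock': 22.9, 'joints': [-0.624, 0.015, -0.107, 1.448, -0.001, -2.141], 'position': [0.427, -0.307, 0.141], 'eef_rot': [-0.688, 0.726, -0.001, -0.0], 'wrist_force': [0.1, -0.728, 0.138], 'finger_gap': 0.047, 'finger_force': 0.0}
```

{"method": "apply_moves", "body": {"rows": [{"grip":0.5,"xyz":[0,0,0],"roll":0},{"grip":0.5,"xyz":[0,0,-0.02],"roll":0},{"grip":0.5,"xyz":[0,0,-0.035],"roll":0},{"grip":0.5,"xyz":[0,0,-0.04],"roll":0},{"grip":0.4,"xyz":[-0.009,-0.038,0],"roll":0}]}}

```text
clock: 23.4
position: [0.4646, -0.3016, 0.2423]
eef_rot: [-0.687, 0.727, -0.005, 0.001]
wrist_force: [1.1, -1.2, 1.3]
finger_gap: 0.06
finger_force: 0.0
```

{"method": "apply_moves", "body": {"rows": [{"grip":0.2,"xyz":[-0.009,-0.038,0],"roll":0},{"grip":0.2,"xyz":[-0.009,-0.038,0],"roll":0},{"grip":0.2,"xyz":[0,0,0],"roll":0}]}}

```text
clock: 23.7
position: [0.5454, -0.285, 0.2332]
eef_rot: [-0.689, 0.725, 0.001, -0.0]
wrist_force: [-0.3, -0.3, -0.9]
finger_gap: 0.0513
finger_force: 0.0
```

Run:
```python
from h import *
st()
d=snap("side","s9.png"); d=snap("top","t9.png"); np.save("top9.npy",d,allow_pickle=True)
```

```text
{'clock': 23.7, 'joints': [-0.482, 0.244, 0.325, 1.653, 0.0, -2.001], 'position': [0.545, -0.285, 0.233], 'eef_rot': [-0.689, 0.725, 0.001, -0.0], 'wrist_force': [-0.343, -0.32, -0.89], 'finger_gap': 0.051, 'finger_force': 0.0}
```

{"method": "apply_moves", "body": {"rows": [{"grip":0.2,"xyz":[0,0.004,0.035],"roll":0},{"grip":0.2,"xyz":[0,0,0.035],"roll":0},{"grip":0.2,"xyz":[0,0,0.028],"roll":0},{"grip":0.2,"xyz":[0,0,0.015],"roll":0},{"grip":-1,"xyz":[0,0,0],"roll":0}], "squeeze": 50}}

```text
clock: 24.3
position: [0.5366, -0.2857, 0.1207]
eef_rot: [-0.688, 0.726, 0.001, -0.0]
wrist_force: [-0.3, -0.3, 0.2]
finger_gap: 0.0379
finger_force: 0.0
```

{"method": "apply_moves", "body": {"rows": [{"grip":-1,"xyz":[0,0,0],"roll":0},{"grip":-1,"xyz":[0,0,0],"roll":0},{"grip":-1,"xyz":[0,0,0],"roll":0},{"grip":-1,"xyz":[-0.0075,0,-0.0063],"roll":0}]}}

```text
clock: 24.7
position: [0.5384, -0.279, 0.1287]
eef_rot: [-0.688, 0.726, -0.0, -0.0]
wrist_force: [0.1, -2.3, -0.2]
finger_gap: 0.0207
finger_force: 48.8
```

{"method": "apply_moves", "body": {"rows": [{"grip":-1,"xyz":[-0.018,0,-0.0147],"roll":0},{"grip":-1,"xyz":[-0.018,0,-0.0147],"roll":0},{"grip":-1,"xyz":[-0.018,0,-0.0147],"roll":0},{"grip":-1,"xyz":[-0.018,0,-0.0147],"roll":0},{"grip":-1,"xyz":[-0.018,0,-0.0147],"roll":0}]}}

```text
clock: 25.2
position: [0.5434, -0.1865, 0.2034]
eef_rot: [-0.688, 0.726, -0.0, 0.0]
wrist_force: [-0.2, -0.4, -1.6]
finger_gap: 0.0208
finger_force: 49.4
```

{"method": "apply_moves", "body": {"rows": [{"grip":-1,"xyz":[-0.04,0,-0.005],"roll":0},{"grip":-1,"xyz":[-0.04,0,-0.005],"roll":0},{"grip":-1,"xyz":[-0.04,0,0],"roll":0},{"grip":-1,"xyz":[0,0.04,0],"roll":0},{"grip":-1,"xyz":[0,0.045,0],"roll":0}]}}

```text
clock: 25.7
position: [0.4642, -0.0619, 0.2117]
eef_rot: [-0.689, 0.725, 0.0, -0.0]
wrist_force: [-0.8, 0.0, 0.1]
finger_gap: 0.0206
finger_force: 49.4
```

{"method": "apply_moves", "body": {"rows": [{"grip":-1,"xyz":[0,0,0.04],"roll":0},{"grip":-1,"xyz":[0,0,0.04],"roll":0},{"grip":-1,"xyz":[0,0,0.025],"roll":0},{"grip":-1,"xyz":[0,0,0.025],"roll":0},{"grip":-1,"xyz":[0,0,0.02],"roll":0}]}}

```text
clock: 26.2
position: [0.4652, -0.0626, 0.0622]
eef_rot: [-0.688, 0.725, -0.0, 0.001]
wrist_force: [-1.2, 4.4, 6.2]
finger_gap: 0.0206
finger_force: 48.5
```

Run:
```python
from h import *
st()
```

```text
{'clock': 26.2, 'joints': [-0.135, -0.097, -0.367, 1.299, 0.001, -1.653], 'position': [0.465, -0.063, 0.062], 'eef_rot': [-0.688, 0.725, -0.0, 0.001], 'wrist_force': [-1.192, 4.379, 6.187], 'finger_gap': 0.021, 'finger_force': 48.545}
```

{"method": "apply_moves", "body": {"rows": [{"grip":-1,"xyz":[0,0,0.012],"roll":0},{"grip":-1,"xyz":[0,0,0.012],"roll":0},{"grip":-1,"xyz":[0,0,0.01],"roll":0},{"grip":-1,"xyz":[0,0,0],"roll":0},{"grip":0,"xyz":[0,0,0],"roll":0}]}}

```text
clock: 26.7
position: [0.4647, -0.0642, 0.0279]
eef_rot: [-0.688, 0.726, 0.0, -0.0]
wrist_force: [0.4, 0.7, -0.1]
finger_gap: 0.0337
finger_force: 0.0
```

{"method": "apply_moves", "body": {"rows": [{"grip":0,"xyz":[0,0,0],"roll":0},{"grip":0,"xyz":[0,0,-0.04],"roll":0},{"grip":0,"xyz":[0,0,-0.05],"roll":0},{"grip":0,"xyz":[0,0.04,-0.04],"roll":0},{"grip":0,"xyz":[0,0.05,0],"roll":0}]}}

```text
clock: 27.2
position: [0.3813, -0.0599, 0.1581]
eef_rot: [-0.688, 0.726, -0.003, 0.002]
wrist_force: [-0.4, -0.6, 0.9]
finger_gap: 0.0426
finger_force: 0.0
```

{"method": "apply_moves", "body": {"rows": [{"grip":0,"xyz":[0,0.05,0],"roll":0},{"grip":0,"xyz":[0,0.02,0],"roll":0}]}}

```text
clock: 27.4
position: [0.3068, -0.0556, 0.1538]
eef_rot: [-0.688, 0.726, -0.0, 0.0]
wrist_force: [0.8, 0.1, -0.1]
finger_gap: 0.0429
finger_force: 0.0
```

Run:
```python
from h import *
st(); d=snap("top","t10.png"); np.save("top10.npy",d,allow_pickle=True)
hsv=cv2.cvtColor(d["frame"],cv2.COLOR_RGB2HSV)
# colour near the handle of brush at start
t0=np.load("top0.npy",allow_pickle=True).item(); h0=cv2.cvtColor(t0["frame"],cv2.COLOR_RGB2HSV); print("brush hsv",h0[187,335],h0[191,354])
m=((hsv[...,0]>4)&(hsv[...,0]<19)&(hsv[...,1]>140)&(hsv[...,2]>50)).astype(np.uint8); m[:,:200]=0;m[:,330:]=0
for c in cv2.findContours(m,0,2)[0]:
    if cv2.contourArea(c)>20: print(cv2.contourArea(c),[np.round(x,1) for x in cv2.minAreaRect(c)],[onz(d,p,.013).round(3)[:2].tolist() for p in cv2.boxPoints(cv2.minAreaRect(c))])
```

```text
{'clock': 27.4, 'joints': [-0.179, -0.515, -0.507, 1.579, -0.0, -1.696], 'position': [0.307, -0.056, 0.154], 'eef_rot': [-0.688, 0.726, -0.0, 0.0], 'wrist_force': [0.768, 0.145, -0.058], 'finger_gap': 0.043, 'finger_force': 0.0}
brush hsv [ 13 180  98] [ 13 176  97]
108.5 [array([295.5, 219. ]), array([10., 15.]), np.float64(90.0)] [[0.474, -0.145], [0.475, -0.193], [0.443, -0.192], [0.442, -0.145]]
89.0 [array([250. , 215.9]), array([24.2,  5.4]), np.float64(3.0)] [[0.46, 0.015], [0.477, 0.014], [0.474, -0.063], [0.457, -0.062]]
24.0 [array([289.6, 195.2]), array([15.8,  2.5]), np.float64(18.4)] [[0.539, -0.125], [0.547, -0.128], [0.531, -0.176], [0.523, -0.173]]
```

{"method": "apply_moves", "body": {"rows": [{"grip":0,"xyz":[0.0105,-0.039,0],"roll":0},{"grip":0,"xyz":[0.0105,-0.039,0],"roll":0},{"grip":0,"xyz":[0.0105,-0.039,0],"roll":0},{"grip":0,"xyz":[0.0105,-0.0385,0],"roll":0},{"grip":0,"xyz":[0,0,0],"roll":0}]}}

```text
clock: 27.95
position: [0.4658, -0.1072, 0.1515]
eef_rot: [-0.688, 0.726, 0.001, -0.001]
wrist_force: [-0.3, 0.9, -1.5]
finger_gap: 0.0422
finger_force: 0.0
```

{"method": "apply_moves", "body": {"rows": [{"grip":0,"xyz":[0,0,0.04],"roll":0},{"grip":0,"xyz":[0,0,0.04],"roll":0},{"grip":0,"xyz":[0,0,0.03],"roll":0},{"grip":0,"xyz":[0,0,0.02],"roll":0},{"grip":0,"xyz":[0,0,0.003],"roll":0}]}}

```text
clock: 28.45
position: [0.4609, -0.1056, 0.018]
eef_rot: [-0.688, 0.726, 0.002, -0.001]
wrist_force: [0.1, 0.4, 0.2]
finger_gap: 0.0428
finger_force: 0.0
```

{"method": "apply_moves", "body": {"rows": [{"grip":-1,"xyz":[0,0,0],"roll":0},{"grip":-1,"xyz":[0,0,0],"roll":0},{"grip":-1,"xyz":[0,0,0],"roll":0},{"grip":-1,"xyz":[0,0,0],"roll":0}], "squeeze": 60}}

```text
clock: 28.85
position: [0.4635, -0.1062, 0.0215]
eef_rot: [-0.688, 0.726, -0.001, 0.001]
wrist_force: [0.3, -0.1, 3.1]
finger_gap: 0.0205
finger_force: 58.9
```

{"method": "apply_moves", "body": {"rows": [{"grip":-1,"xyz":[0,0,-0.05],"roll":0},{"grip":-1,"xyz":[0,0,-0.05],"roll":0},{"grip":-1,"xyz":[0,0,-0.05],"roll":0},{"grip":-1,"xyz":[0,0,-0.05],"roll":0},{"grip":-1,"xyz":[0,0,-0.05],"roll":8.57}]}}

```text
clock: 29.35
position: [0.4623, -0.1059, 0.2728]
eef_rot: [-0.632, 0.775, -0.0, 0.0]
wrist_force: [1.5, 0.0, -1.1]
finger_gap: 0.0201
finger_force: 59.1
```

{"method": "apply_moves", "body": {"rows": [{"grip":-1,"xyz":[0,0,0],"roll":8.57},{"grip":-1,"xyz":[0,0,0],"roll":8.57},{"grip":-1,"xyz":[0,0,0],"roll":8.57},{"grip":-1,"xyz":[0,0,0],"roll":8.57},{"grip":-1,"xyz":[0,0,0],"roll":8.57}]}}

```text
clock: 29.85
position: [0.4626, -0.106, 0.2706]
eef_rot: [-0.302, 0.953, -0.0, 0.0]
wrist_force: [0.2, -0.2, -1.1]
finger_gap: 0.0201
finger_force: 59.3
```

{"method": "apply_moves", "body": {"rows": [{"grip":-1,"xyz":[0,0,0],"roll":8.57},{"grip":-1,"xyz":[0,0,0],"roll":8.57},{"grip":-1,"xyz":[0,0,0],"roll":8.57},{"grip":-1,"xyz":[0,0,0],"roll":8.57},{"grip":-1,"xyz":[0,0,0],"roll":8.57}]}}

```text
clock: 30.35
position: [0.4626, -0.106, 0.2706]
eef_rot: [0.067, 0.998, -0.0, 0.0]
wrist_force: [0.5, 0.0, -1.1]
finger_gap: 0.02
finger_force: 59.2
```

{"method": "apply_moves", "body": {"rows": [{"grip":-1,"xyz":[0,0,0],"roll":8.57},{"grip":-1,"xyz":[0,0,0],"roll":8.57},{"grip":-1,"xyz":[0,0,0],"roll":8.57},{"grip":-1,"xyz":[0,0,0],"roll":8.57},{"grip":-1,"xyz":[0,0,0],"roll":8.57}]}}

```text
clock: 30.85
position: [0.4626, -0.106, 0.2706]
eef_rot: [0.427, 0.904, 0.0, 0.0]
wrist_force: [0.2, 0.5, -1.8]
finger_gap: 0.0199
finger_force: 59.2
```

{"method": "apply_moves", "body": {"rows": [{"grip":-1,"xyz":[0,0,0],"roll":8.57},{"grip":-1,"xyz":[0,0,0],"roll":8.57},{"grip":-1,"xyz":[0,0,0],"roll":8.57},{"grip":-1,"xyz":[0,0,0],"roll":8.57},{"grip":-1,"xyz":[0,0,0],"roll":8.57}]}}

```text
clock: 31.35
position: [0.4627, -0.106, 0.2706]
eef_rot: [0.728, 0.686, 0.0, 0.0]
wrist_force: [-0.3, 0.6, -0.9]
finger_gap: 0.0203
finger_force: 59.2
```

Run:
```python
from h import *
st()
```

```text
{'clock': 31.35, 'joints': [-0.225, -0.084, 0.049, 1.703, 0.0, 1.405], 'position': [0.463, -0.106, 0.271], 'eef_rot': [0.728, 0.686, 0.0, 0.0], 'wrist_force': [-0.319, 0.559, -0.92], 'finger_gap': 0.02, 'finger_force': 59.174}
```

{"method": "apply_moves", "body": {"rows": [{"grip":-1,"xyz":[-0.023,0.0425,0],"roll":0},{"grip":-1,"xyz":[-0.023,0.0425,0],"roll":0},{"grip":-1,"xyz":[0,0,0.045],"roll":0},{"grip":-1,"xyz":[0,0,0.045],"roll":0},{"grip":-1,"xyz":[0,0,0.04],"roll":0}]}}

```text
clock: 31.85
position: [0.5453, -0.1566, 0.138]
eef_rot: [0.726, 0.688, -0.0, -0.0]
wrist_force: [0.7, 0.1, -1.1]
finger_gap: 0.0203
finger_force: 59.4
```

{"method": "apply_moves", "body": {"rows": [{"grip":-1,"xyz":[0,0,0.03],"roll":0},{"grip":-1,"xyz":[0,0,0],"roll":0}]}}

```text
clock: 32.05
position: [0.5429, -0.1558, 0.1059]
eef_rot: [0.726, 0.688, -0.002, -0.003]
wrist_force: [-1.1, 0.3, -0.6]
finger_gap: 0.0201
finger_force: 59.3
```

Run:
```python
from h import *
s=st()
M=np.array([.5339,-.3285,.1046]);ru=np.array([.05,.9987,0]);rv=np.array([-.9987,.05,0]);z=np.array([0,0,1.])
n=-.643*ru+.766*z
P=[M+.028*n+j*.028*rv for j in(1,-1)]
T=s["position"]+np.array([0,0,-.006])-.1215*np.array([.06,.998,0])
d=snap("side");np.save("s11.npy",d,allow_pickle=True);im=d["frame"]
hsv=cv2.cvtColor(im,cv2.COLOR_RGB2HSV)
m=((hsv[...,0]>4)&(hsv[...,0]<19)&(hsv[...,1]>140)&(hsv[...,2]>40)).astype(np.uint8)
u=proj(d,T)[0]; print("pred tip",u,"lips",proj(d,P).round(1))
x0,y0=int(u[0])-25,int(u[1])-30; sub=m[y0:y0+60,x0:x0+50]; ys,xs=np.nonzero(sub); print("brown bbox",xs.min()+x0,xs.max()+x0,ys.min()+y0,ys.max()+y0)
for r in range(y0,y0+60,4):
    q=np.nonzero(m[r,x0:x0+50])[0]; print(r,(q.min()+x0,q.max()+x0) if len(q) else None)
```

```text
{'clock': 32.05, 'joints': [-0.279, 0.122, -0.061, 1.395, 0.0, 1.344], 'position': [0.543, -0.156, 0.106], 'eef_rot': [0.726, 0.688, -0.002, -0.003], 'wrist_force': [-1.056, 0.28, -0.563], 'finger_gap': 0.02, 'finger_force': 59.335}
pred tip [248.72432918 250.92314438] lips [[237.7 263.8]
 [258.4 264.8]]
brown bbox 245 255 220 252
220 (np.int64(249), np.int64(253))
224 (np.int64(248), np.int64(254))
228 (np.int64(248), np.int64(254))
232 (np.int64(248), np.int64(253))
236 (np.int64(247), np.int64(253))
240 (np.int64(247), np.int64(252))
244 (np.int64(245), np.int64(252))
248 (np.int64(247), np.int64(252))
252 (np.int64(248), np.int64(250))
256 None
260 None
264 None
268 None
272 None
276 None
```

{"method": "apply_moves", "body": {"rows": [{"grip":-1,"xyz":[-0.014,0,0],"roll":0},{"grip":-1,"xyz":[-0.014,0,0],"roll":0},{"grip":-1,"xyz":[-0.012,0,0],"roll":0},{"grip":-1,"xyz":[-0.01,0,0],"roll":0}]}}

```text
clock: 32.5
position: [0.5427, -0.2081, 0.1113]
eef_rot: [0.726, 0.688, 0.0, 0.001]
wrist_force: [0.4, 0.7, -1.7]
finger_gap: 0.02
finger_force: 59.3
```

{"method": "apply_moves", "body": {"rows": [{"grip":-1,"xyz":[-0.01,0,0],"roll":0},{"grip":-1,"xyz":[-0.01,0,0],"roll":0},{"grip":-1,"xyz":[-0.006,0,0],"roll":0}]}}

```text
clock: 32.8
position: [0.541, -0.2333, 0.1101]
eef_rot: [0.726, 0.688, -0.0, -0.0]
wrist_force: [0.1, 0.4, -1.4]
finger_gap: 0.02
finger_force: 59.3
```

{"method": "apply_moves", "body": {"rows": [{"grip":-1,"xyz":[-0.006,0,0.001],"roll":0},{"grip":-1,"xyz":[-0.006,0,0],"roll":0},{"grip":-1,"xyz":[-0.004,0,-0.003],"roll":0}]}}

```text
clock: 33.1
position: [0.5399, -0.2474, 0.1114]
eef_rot: [0.725, 0.688, 0.001, -0.002]
wrist_force: [1.1, 10.6, -3.8]
finger_gap: 0.0201
finger_force: 59.3
```

Same response as the whisk; continue the pivoting insertion.

{"method": "apply_moves", "body": {"rows": [{"grip":-1,"xyz":[-0.004,0,-0.004],"roll":0},{"grip":-1,"xyz":[-0.004,0,-0.005],"roll":0},{"grip":-1,"xyz":[-0.004,0,-0.005],"roll":0},{"grip":-1,"xyz":[-0.004,0,-0.004],"roll":0},{"grip":-1,"xyz":[-0.004,0,-0.003],"roll":0}]}}

```text
clock: 33.6
position: [0.5392, -0.2676, 0.1332]
eef_rot: [0.725, 0.688, 0.001, -0.001]
wrist_force: [3.0, 5.1, -3.1]
finger_gap: 0.0198
finger_force: 58.9
```

{"method": "apply_moves", "body": {"rows": [{"grip":-1,"xyz":[-0.004,0,-0.003],"roll":0},{"grip":-1,"xyz":[-0.004,0,-0.004],"roll":0},{"grip":-1,"xyz":[-0.004,0,-0.003],"roll":0},{"grip":-1,"xyz":[-0.004,0,-0.002],"roll":0},{"grip":-1,"xyz":[-0.004,0,-0.002],"roll":0}]}}

```text
clock: 34.1
position: [0.5382, -0.2883, 0.1473]
eef_rot: [0.725, 0.688, 0.0, -0.0]
wrist_force: [0.8, 5.9, -3.0]
finger_gap: 0.0201
finger_force: 59.0
```

{"method": "apply_moves", "body": {"rows": [{"grip":-1,"xyz":[-0.004,0,-0.001],"roll":0},{"grip":-1,"xyz":[-0.004,0,0],"roll":0},{"grip":-1,"xyz":[-0.004,0,0],"roll":0},{"grip":-1,"xyz":[-0.004,0,0.001],"roll":0},{"grip":-1,"xyz":[-0.004,0,0.002],"roll":0}]}}

```text
clock: 34.6
position: [0.5371, -0.3085, 0.1452]
eef_rot: [0.726, 0.688, 0.0, -0.0]
wrist_force: [0.5, 5.2, -3.4]
finger_gap: 0.02
finger_force: 59.0
```

{"method": "apply_moves", "body": {"rows": [{"grip":-1,"xyz":[-0.003,0,0.0025],"roll":0},{"grip":-1,"xyz":[-0.003,0,0.0025],"roll":0}]}}

```text
clock: 34.8
position: [0.5367, -0.3144, 0.1399]
eef_rot: [0.726, 0.688, 0.0, -0.0]
wrist_force: [1.3, 4.3, -2.4]
finger_gap: 0.0198
finger_force: 58.8
```

{"method": "apply_moves", "body": {"rows": [{"grip":-1,"xyz":[-0.003,0,0.0025],"roll":0},{"grip":0.1,"xyz":[0,0,0],"roll":0},{"grip":0.5,"xyz":[0,0,0],"roll":0},{"grip":0.5,"xyz":[0,0,0],"roll":0}]}}

```text
clock: 35.2
position: [0.5368, -0.3178, 0.1384]
eef_rot: [0.726, 0.688, -0.0, 0.001]
wrist_force: [0.0, 0.4, 0.3]
finger_gap: 0.063
finger_force: 0.0
```

{"method": "apply_moves", "body": {"rows": [{"grip":0.5,"xyz":[0,0,-0.02],"roll":0},{"grip":0.5,"xyz":[0,0,-0.04],"roll":0},{"grip":0.5,"xyz":[0,0,-0.04],"roll":0},{"grip":0.5,"xyz":[0,0,0],"roll":0}]}}

```text
clock: 35.6
position: [0.5378, -0.3182, 0.2445]
eef_rot: [0.726, 0.688, 0.001, 0.005]
wrist_force: [0.8, -0.3, -0.3]
finger_gap: 0.0641
finger_force: 0.0
```

Run:
```python
from h import *
s=st()
```

```text
{'clock': 35.6, 'joints': [-0.534, 0.262, 0.369, 1.668, -0.001, 1.09], 'position': [0.538, -0.318, 0.245], 'eef_rot': [0.726, 0.688, 0.001, 0.005], 'wrist_force': [0.798, -0.313, -0.29], 'finger_gap': 0.064, 'finger_force': 0.0}
```

{"method": "apply_moves", "body": {"rows": [{"grip":0,"xyz":[0,0,-0.03],"roll":0},{"grip":-1,"xyz":[0.041,-0.02,0],"roll":0},{"grip":-1,"xyz":[0.041,-0.02,0],"roll":0},{"grip":-1,"xyz":[0.041,-0.02,0],"roll":0},{"grip":-1,"xyz":[0.041,-0.02,0],"roll":0}]}}

```text
clock: 36.1
position: [0.4646, -0.1481, 0.2678]
eef_rot: [0.726, 0.688, 0.0, 0.001]
wrist_force: [1.4, 0.6, 0.6]
finger_gap: 0.0001
finger_force: 0.0
```

{"method": "apply_moves", "body": {"rows": [{"grip":-1,"xyz":[0.041,-0.02,0],"roll":0},{"grip":-1,"xyz":[0.041,-0.02,0],"roll":0},{"grip":-1,"xyz":[0.041,-0.02,0],"roll":0},{"grip":-1,"xyz":[0.041,-0.02,0],"roll":0},{"grip":-1,"xyz":[0.041,-0.02,0],"roll":-7}]}}

```text
clock: 36.6
position: [0.3755, 0.062, 0.2681]
eef_rot: [0.682, 0.731, 0.001, 0.001]
wrist_force: [1.2, 1.0, 0.0]
finger_gap: 0.0
finger_force: 0.0
```

```bash
cat >> h.py <<'E'
def white(d,z=.126,box=(60,110,260,260)):
    # the white top: bluish/neutral and bright against the warm marble
    im=d["frame"].astype(int); x0,y0,x1,y1=box
    m=((im[...,2]-im[...,0]>-2)&(im.min(-1)>105)).astype(np.uint8); k=np.zeros_like(m);k[y0:y1,x0:x1]=1; m*=k
    m=cv2.morphologyEx(m,cv2.MORPH_OPEN,np.ones((3,3),np.uint8))
    c=max(cv2.findContours(m,0,2)[0],key=cv2.contourArea); r=cv2.minAreaRect(c)
    P=np.array([onz(d,p,z) for p in cv2.boxPoints(r)])[:,:2]; L=np.c_[(P-LP)@LU,(P-LP)@LV]
    print("white area",cv2.contourArea(c),[np.round(x,1) for x in r],"world",P.mean(0).round(4),"ledge",L.mean(0).round(4),"corners",L.round(3).tolist(),"sides",np.linalg.norm(P-np.roll(P,1,0),axis=1).round(3)); return P
def blues(d,zs=.045,x0=60,x1=300):
    hsv=cv2.cvtColor(d["frame"],cv2.COLOR_RGB2HSV)
    m=((hsv[...,0]>95)&(hsv[...,0]<125)&(hsv[...,1]>90)).astype(np.uint8); m[:,:x0]=0;m[:,x1:]=0; m[:110]=0
    for c in cv2.findContours(m,0,2)[0]:
        if cv2.contourArea(c)>40:
            (u,v),q=cv2.minEnclosingCircle(c); print("blue",round(u,1),round(v,1),round(q,1),cv2.contourArea(c),onz(d,(u,v),zs).round(4))
E
python3 - <<'E'
from h import *
st(); d=snap("top","t12.png"); np.save("t12.npy",d,allow_pickle=True)
print(d["frame"][180,150],d["frame"][180,200])
white(d); blues(d)
E
```

```text
{'clock': 36.6, 'joints': [0.164, -0.305, -0.142, 1.732, -0.001, 1.665], 'position': [0.375, 0.062, 0.268], 'eef_rot': [0.682, 0.731, 0.001, 0.001], 'wrist_force': [1.187, 1.047, 0.05], 'finger_gap': 0.0, 'finger_force': 0.0}
[141 148 153] [141 139 119]
white area 2620.0 [array([147.8, 178.8]), array([46.9, 59.6]), np.float64(83.2)] world [0.5621 0.2752] ledge [0.1021 0.0194] corners [[0.196, -0.044], [0.023, -0.057], [0.009, 0.083], [0.18, 0.095]] sides [0.14  0.174 0.141 0.171]
blue 115.5 219.0 9.7 242.0 [0.4503 0.3896 0.045 ]
blue 112.8 188.0 9.1 193.0 [0.547  0.4045 0.045 ]
```

{"method": "apply_moves", "body": {"rows": [{"grip":-1,"xyz":[0.0402,0.0252,0],"roll":0},{"grip":-1,"xyz":[0.0402,0.0252,0],"roll":0},{"grip":-1,"xyz":[0.0402,0.0252,0],"roll":0},{"grip":-1,"xyz":[0.0402,0.0252,0],"roll":0},{"grip":-1,"xyz":[0.0402,0.0252,0],"roll":0}]}}

```text
clock: 37.15
position: [0.489, 0.2719, 0.268]
eef_rot: [0.682, 0.731, 0.001, 0.001]
wrist_force: [0.6, -0.9, 1.4]
finger_gap: 0.0001
finger_force: 0.0
```

{"method": "apply_moves", "body": {"rows": [{"grip":-1,"xyz":[0.0402,0.0252,0],"roll":0},{"grip":-1,"xyz":[0.0402,0.0252,0],"roll":0},{"grip":-1,"xyz":[0.0402,0.0252,0],"roll":0},{"grip":-1,"xyz":[0,0,0.03],"roll":0},{"grip":-1,"xyz":[0,0,0.03],"roll":0}]}}

```text
clock: 37.65
position: [0.5572, 0.3978, 0.2056]
eef_rot: [0.682, 0.732, 0.0, 0.0]
wrist_force: [-0.6, 0.0, -0.3]
finger_gap: -0.0001
finger_force: 0.0
```

{"method": "apply_moves", "body": {"rows": [{"grip":-1,"xyz":[0,0,0.03],"roll":0},{"grip":-1,"xyz":[0,0,0.025],"roll":0},{"grip":-1,"xyz":[0,0,0.0165],"roll":0},{"grip":-1,"xyz":[0,0,0.004],"roll":0},{"grip":-1,"xyz":[0,0,0],"roll":0}]}}

```text
clock: 38.15
position: [0.5553, 0.3954, 0.1321]
eef_rot: [0.682, 0.731, -0.0, 0.0]
wrist_force: [0.4, 1.1, -0.0]
finger_gap: 0.0001
finger_force: 0.0
```

Run:
```python
from h import *
s=st(); p=s["position"][:2]; print((p-LP)@LU,(p-LP)@LV)
```

```text
{'clock': 38.15, 'joints': [0.619, 0.395, 0.32, 1.495, -0.0, 2.121], 'position': [0.555, 0.395, 0.132], 'eef_rot': [0.682, 0.731, -0.0, 0.0], 'wrist_force': [0.38, 1.114, -0.017], 'finger_gap': 0.0, 'finger_force': 0.0}
0.22243652062747446 0.01855006353946293
```

{"method": "apply_moves", "body": {"rows": [{"grip":-1,"xyz":[-0.013,0,0],"roll":0},{"grip":-1,"xyz":[-0.013,0,0],"roll":0},{"grip":-1,"xyz":[-0.013,0,0],"roll":0},{"grip":-1,"xyz":[-0.013,0,0],"roll":0},{"grip":-1,"xyz":[-0.013,0,0],"roll":0}]}}

```text
clock: 38.65
position: [0.5602, 0.3299, 0.1333]
eef_rot: [0.682, 0.731, 0.001, -0.0]
wrist_force: [0.8, 5.2, 2.8]
finger_gap: -0.0
finger_force: 2.3
```

{"method": "apply_moves", "body": {"rows": [{"grip":-1,"xyz":[-0.013,0,0],"roll":0},{"grip":-1,"xyz":[-0.013,0,0],"roll":0},{"grip":-1,"xyz":[-0.013,0,0],"roll":0},{"grip":-1,"xyz":[-0.012,0,0],"roll":0},{"grip":-1,"xyz":[-0.008,0,0],"roll":0}]}}

```text
clock: 39.15
position: [0.5639, 0.2707, 0.1322]
eef_rot: [0.682, 0.731, -0.0, -0.0]
wrist_force: [0.1, 5.2, 4.3]
finger_gap: -0.0003
finger_force: 2.6
```

{"method": "apply_moves", "body": {"rows": [{"grip":-1,"xyz":[0.02,0,0],"roll":0},{"grip":-1,"xyz":[0,0,-0.04],"roll":0},{"grip":-1,"xyz":[0,0,-0.04],"roll":0},{"grip":-1,"xyz":[0,-0.045,-0.01],"roll":0},{"grip":-1,"xyz":[0,-0.045,0],"roll":0}]}}

```text
clock: 39.65
position: [0.4729, 0.2863, 0.223]
eef_rot: [0.683, 0.731, 0.0, 0.001]
wrist_force: [-0.1, -0.5, -0.0]
finger_gap: -0.0002
finger_force: 0.0
```

{"method": "apply_moves", "body": {"rows": [{"grip":-1,"xyz":[-0.04,-0.03,0],"roll":0},{"grip":-1,"xyz":[-0.04,-0.03,0],"roll":0},{"grip":-1,"xyz":[-0.04,-0.03,0],"roll":0},{"grip":-1,"xyz":[-0.04,0,0],"roll":0},{"grip":-1,"xyz":[0,0,0],"roll":0}]}}

```text
clock: 40.15
position: [0.3933, 0.1168, 0.2224]
eef_rot: [0.683, 0.73, -0.001, 0.001]
wrist_force: [-0.2, 0.3, 0.2]
finger_gap: -0.0
finger_force: 0.0
```

Run:
```python
from h import *
st(); d=snap("top","t13.png"); np.save("t13.npy",d,allow_pickle=True)
white(d); blues(d)
```

```text
{'clock': 40.15, 'joints': [0.29, -0.253, -0.192, 1.633, -0.002, 1.795], 'position': [0.393, 0.117, 0.222], 'eef_rot': [0.683, 0.73, -0.001, 0.001], 'wrist_force': [-0.171, 0.284, 0.184], 'finger_gap': -0.0, 'finger_force': 0.0}
white area 1026.5 [array([182.5, 172.4]), array([32.8, 58.5]), np.float64(87.4)] world [0.582  0.1751] ledge [0.0009 0.006 ] corners [[0.088, -0.044], [-0.084, -0.043], [-0.085, 0.056], [0.085, 0.055]] sides [0.098 0.172 0.099 0.169]
blue 111.5 219.0 8.0 59.0 [0.4502 0.4019 0.045 ]
blue 113.6 188.3 9.8 239.5 [0.546  0.4021 0.045 ]
```

{"method": "apply_moves", "body": {"rows": [{"grip":0.8,"xyz":[0.045,0.0126,0],"roll":0},{"grip":0.8,"xyz":[0.045,0.0126,0],"roll":0},{"grip":0.8,"xyz":[0.045,0.0126,0],"roll":0},{"grip":0.8,"xyz":[0.045,0.0126,0],"roll":0},{"grip":0.8,"xyz":[0.045,0.0126,0],"roll":0}]}}

```text
clock: 40.7
position: [0.4407, 0.352, 0.2211]
eef_rot: [0.682, 0.732, -0.001, 0.0]
wrist_force: [0.1, 0.1, 0.4]
finger_gap: 0.0723
finger_force: 0.0
```

{"method": "apply_moves", "body": {"rows": [{"grip":0.8,"xyz":[0.045,0.0126,0],"roll":0},{"grip":0.8,"xyz":[0,0,0.04],"roll":0},{"grip":0.8,"xyz":[0,0,0.04],"roll":0},{"grip":0.8,"xyz":[0,0,0.03],"roll":0},{"grip":0.8,"xyz":[0,0,0.01],"roll":0}]}}

```text
clock: 41.2
position: [0.4485, 0.3946, 0.0973]
eef_rot: [0.682, 0.732, -0.004, -0.0]
wrist_force: [-0.9, 0.1, -0.3]
finger_gap: 0.077
finger_force: 0.0
```

Run:
```python
from h import *
st()
```

```text
{'clock': 41.2, 'joints': [0.722, 0.201, 0.012, 1.389, -0.0, 2.222], 'position': [0.449, 0.395, 0.097], 'eef_rot': [0.682, 0.732, -0.004, -0.0], 'wrist_force': [-0.853, 0.149, -0.313], 'finger_gap': 0.077, 'finger_force': 0.0}
```

{"method": "apply_moves", "body": {"rows": [{"grip":0.8,"xyz":[0.001,0,0.018],"roll":0},{"grip":0.8,"xyz":[0,0,0.018],"roll":0},{"grip":0.8,"xyz":[0,0,0.018],"roll":0},{"grip":0.8,"xyz":[0,0,0.012],"roll":0},{"grip":0.8,"xyz":[0,0,0],"roll":0}]}}

```text
clock: 41.7
position: [0.4499, 0.3954, 0.0349]
eef_rot: [0.682, 0.731, -0.001, -0.0]
wrist_force: [0.1, 0.4, 0.3]
finger_gap: 0.0767
finger_force: 0.0
```

{"method": "apply_moves", "body": {"rows": [{"grip":-1,"xyz":[0,0,0],"roll":0},{"grip":-1,"xyz":[0,0,0],"roll":0},{"grip":-1,"xyz":[0,0,0],"roll":0},{"grip":-1,"xyz":[0,0,0],"roll":0}], "squeeze": 30}}

```text
clock: 42.1
position: [0.4512, 0.396, 0.0379]
eef_rot: [0.682, 0.731, 0.001, -0.0]
wrist_force: [-1.2, 0.1, 7.0]
finger_gap: 0.0564
finger_force: 32.2
```

{"method": "apply_moves", "body": {"rows": [{"grip":-1,"xyz":[0,0,-0.03],"roll":0},{"grip":-1,"xyz":[0,0,-0.045],"roll":0},{"grip":-1,"xyz":[0,0,-0.045],"roll":0},{"grip":-1,"xyz":[0,0,-0.045],"roll":0},{"grip":-1,"xyz":[0,0,0],"roll":0}]}}

```text
clock: 42.6
position: [0.4522, 0.3966, 0.2088]
eef_rot: [0.682, 0.731, 0.005, 0.001]
wrist_force: [-0.1, 0.6, -1.2]
finger_gap: 0.0563
finger_force: 32.6
```

{"method": "apply_moves", "body": {"rows": [{"grip":-1,"xyz":[-0.03,0.0142,0],"roll":0},{"grip":-1,"xyz":[-0.0387,0.0142,0],"roll":0},{"grip":-1,"xyz":[-0.0387,0.0142,0],"roll":0},{"grip":-1,"xyz":[-0.0387,0.0142,0],"roll":0},{"grip":-1,"xyz":[-0.0387,0.0142,0],"roll":0}]}}

```text
clock: 43.1
position: [0.5346, 0.2143, 0.2008]
eef_rot: [0.682, 0.731, -0.0, -0.0]
wrist_force: [0.4, 1.4, -0.5]
finger_gap: 0.0563
finger_force: 32.6
```

{"method": "apply_moves", "body": {"rows": [{"grip":-1,"xyz":[-0.0387,0.0142,0],"roll":0},{"grip":-1,"xyz":[-0.03,0.0142,0],"roll":0},{"grip":-1,"xyz":[-0.0175,0,0],"roll":0},{"grip":-1,"xyz":[0,0,0],"roll":0},{"grip":-1,"xyz":[0,0,0],"roll":0}]}}

```text
clock: 43.6
position: [0.5682, 0.132, 0.201]
eef_rot: [0.682, 0.731, -0.0, -0.0]
wrist_force: [0.1, 0.6, -0.7]
finger_gap: 0.0563
finger_force: 32.6
```

Run:
```python
from h import *
s=st(); p=s["position"][:2]; print((p-LP)@LU,(p-LP)@LV)
d=snap("side"); hsv=cv2.cvtColor(d["frame"],cv2.COLOR_RGB2HSV)
m=((hsv[...,0]>95)&(hsv[...,0]<125)&(hsv[...,1]>90)).astype(np.uint8); m[:110]=0
for c in cv2.findContours(m,0,2)[0]:
    if cv2.contourArea(c)>20: print(cv2.boundingRect(c),cv2.contourArea(c))
```

```text
{'clock': 43.6, 'joints': [0.228, 0.155, 0.159, 1.575, 0.0, 1.73], 'position': [0.568, 0.132, 0.201], 'eef_rot': [0.682, 0.731, -0.0, -0.0], 'wrist_force': [0.067, 0.568, -0.672], 'finger_gap': 0.056, 'finger_force': 32.588}
-0.04120597512984256 0.02248114021444163
(251, 123, 17, 27) 183.5
```

{"method": "apply_moves", "body": {"rows": [{"grip":-1,"xyz":[0,0,0.015],"roll":0},{"grip":-1,"xyz":[0,0,0.012],"roll":0},{"grip":-1,"xyz":[0,0,0.006],"roll":0},{"grip":-1,"xyz":[0,0,0.002],"roll":0},{"grip":-1,"xyz":[0,0,0],"roll":0}]}}

```text
clock: 44.15
position: [0.5683, 0.1322, 0.1661]
eef_rot: [0.682, 0.731, -0.0, -0.0]
wrist_force: [-0.8, -0.5, -1.2]
finger_gap: 0.0563
finger_force: 32.6
```

{"method": "apply_moves", "body": {"rows": [{"grip":-1,"xyz":[0,0,0.002],"roll":0},{"grip":-1,"xyz":[0,0,0],"roll":0}]}}

```text
clock: 44.35
position: [0.5686, 0.1319, 0.1644]
eef_rot: [0.682, 0.731, 0.0, 0.0]
wrist_force: [-1.0, -1.1, -0.7]
finger_gap: 0.0563
finger_force: 32.6
```

{"method": "apply_moves", "body": {"rows": [{"grip":-1,"xyz":[0,0,0.001],"roll":0},{"grip":-1,"xyz":[0,0,0],"roll":0}]}}

```text
clock: 44.55
position: [0.5687, 0.1318, 0.1639]
eef_rot: [0.682, 0.731, 0.0, 0.0]
wrist_force: [-1.9, 0.5, 5.0]
finger_gap: 0.0563
finger_force: 32.8
```

{"method": "apply_moves", "body": {"rows": [{"grip":0.7,"xyz":[0,0,0],"roll":0},{"grip":0.7,"xyz":[0,0,0],"roll":0},{"grip":0.7,"xyz":[0,0,0],"roll":0},{"grip":0.7,"xyz":[0,0,-0.02],"roll":0},{"grip":0.7,"xyz":[0,0,-0.045],"roll":0}]}}

```text
clock: 45.05
position: [0.5672, 0.1316, 0.2251]
eef_rot: [0.682, 0.731, -0.003, -0.002]
wrist_force: [0.8, 1.0, 1.2]
finger_gap: 0.0725
finger_force: 0.0
```

{"method": "apply_moves", "body": {"rows": [{"grip":0.8,"xyz":[0,-0.045,0],"roll":0},{"grip":0.8,"xyz":[0,-0.045,0],"roll":0},{"grip":0.8,"xyz":[0,-0.045,0],"roll":0},{"grip":0.8,"xyz":[0,-0.045,0],"roll":0},{"grip":0.8,"xyz":[0,0,0],"roll":0}]}}

```text
clock: 45.55
position: [0.3852, 0.119, 0.2293]
eef_rot: [0.682, 0.731, 0.001, 0.0]
wrist_force: [1.3, 0.3, 0.6]
finger_gap: 0.0768
finger_force: 0.0
```

Run:
```python
from h import *
st(); d=snap("top","t14.png"); np.save("t14.npy",d,allow_pickle=True)
white(d); blues(d); print("rim z .171:"); blues(d,.165)
```

```text
{'clock': 45.55, 'joints': [0.299, -0.269, -0.191, 1.648, 0.0, 1.8], 'position': [0.385, 0.119, 0.229], 'eef_rot': [0.682, 0.731, 0.001, 0.0], 'wrist_force': [1.341, 0.331, 0.583], 'finger_gap': 0.077, 'finger_force': 0.0}
white area 1127.0 [array([182. , 174.4]), array([36.8, 57.7]), np.float64(87.4)] world [0.576  0.1763] ledge [0.0025 0.0118] corners [[0.088, -0.044], [-0.081, -0.043], [-0.082, 0.068], [0.085, 0.066]] sides [0.11  0.17  0.11  0.167]
blue 113.6 188.3 9.8 238.5 [0.546  0.4021 0.045 ]
blue 196.2 174.4 9.9 270.5 [0.5931 0.1466 0.045 ]
rim z .171:
blue 113.6 188.3 9.8 238.5 [0.5256 0.3589 0.165 ]
blue 196.2 174.4 9.9 270.5 [0.5679 0.1293 0.165 ]
```

{"method": "apply_moves", "body": {"rows": [{"grip":0.8,"xyz":[0.0342,0.0226,-0.01],"roll":0},{"grip":0.8,"xyz":[0.0342,0.0226,0],"roll":0},{"grip":0.8,"xyz":[0.0342,0.0226,0],"roll":0},{"grip":0.8,"xyz":[0.0342,0.0226,0],"roll":0},{"grip":0.8,"xyz":[0.0342,0.0226,0],"roll":0}]}}

```text
clock: 46.1
position: [0.4916, 0.2998, 0.2373]
eef_rot: [0.682, 0.731, -0.0, 0.0]
wrist_force: [-0.9, 0.2, 0.6]
finger_gap: 0.0766
finger_force: 0.0
```

{"method": "apply_moves", "body": {"rows": [{"grip":0.8,"xyz":[0.0342,0.0226,0],"roll":0},{"grip":0.8,"xyz":[0.0342,0.0226,0],"roll":0},{"grip":0.8,"xyz":[0.0342,0.0226,0],"roll":0},{"grip":0.8,"xyz":[0,0,0.04],"roll":0},{"grip":0.8,"xyz":[0,0,0.04],"roll":0}]}}

```text
clock: 46.6
position: [0.553, 0.4074, 0.1559]
eef_rot: [0.682, 0.731, 0.001, 0.0]
wrist_force: [0.2, -0.2, -1.4]
finger_gap: 0.077
finger_force: 0.0
```

{"method": "apply_moves", "body": {"rows": [{"grip":0.8,"xyz":[0,0,0.03],"roll":0},{"grip":0.8,"xyz":[0,0,0],"roll":0},{"grip":0.8,"xyz":[0,0,0],"roll":0}]}}

```text
clock: 46.9
position: [0.5508, 0.4049, 0.1281]
eef_rot: [0.682, 0.731, -0.0, -0.0]
wrist_force: [-0.8, -0.4, 2.1]
finger_gap: 0.0769
finger_force: 0.0
```

Run:
```python
from h import *
st()
```

```text
{'clock': 46.9, 'joints': [0.634, 0.401, 0.319, 1.49, -0.0, 2.136], 'position': [0.551, 0.405, 0.128], 'eef_rot': [0.682, 0.731, -0.0, -0.0], 'wrist_force': [-0.849, -0.41, 2.095], 'finger_gap': 0.077, 'finger_force': 0.0}
```

{"method": "apply_moves", "body": {"rows": [{"grip":0.8,"xyz":[0,-0.004,0.025],"roll":0},{"grip":0.8,"xyz":[0,0,0.025],"roll":0},{"grip":0.8,"xyz":[0,0,0.022],"roll":0},{"grip":0.8,"xyz":[0,0,0.02],"roll":0},{"grip":0.8,"xyz":[0,0,0],"roll":0}]}}

```text
clock: 47.4
position: [0.5465, 0.4045, 0.0358]
eef_rot: [0.682, 0.731, -0.0, -0.0]
wrist_force: [-0.2, 0.4, -0.2]
finger_gap: 0.077
finger_force: 0.0
```

{"method": "apply_moves", "body": {"rows": [{"grip":-1,"xyz":[0,0,0],"roll":0},{"grip":-1,"xyz":[0,0,0],"roll":0},{"grip":-1,"xyz":[0,0,0],"roll":0},{"grip":-1,"xyz":[0,0,0],"roll":0}], "squeeze": 30}}

```text
clock: 47.8
position: [0.5478, 0.4054, 0.0395]
eef_rot: [0.682, 0.731, 0.002, 0.0]
wrist_force: [0.2, -0.6, 7.1]
finger_gap: 0.0553
finger_force: 32.1
```

{"method": "apply_moves", "body": {"rows": [{"grip":-1,"xyz":[0,0,-0.03],"roll":0},{"grip":-1,"xyz":[0,0,-0.045],"roll":0},{"grip":-1,"xyz":[0,0,-0.045],"roll":0},{"grip":-1,"xyz":[0,0,-0.045],"roll":0},{"grip":-1,"xyz":[0,0,0],"roll":0}]}}

```text
clock: 48.3
position: [0.5481, 0.4058, 0.2107]
eef_rot: [0.682, 0.731, 0.006, 0.001]
wrist_force: [1.2, -0.3, -1.1]
finger_gap: 0.055
finger_force: 32.5
```

Run:
```python
from h import *
st()
```

```text
{'clock': 48.3, 'joints': [0.637, 0.397, 0.473, 1.634, 0.0, 2.139], 'position': [0.548, 0.406, 0.211], 'eef_rot': [0.682, 0.731, 0.006, 0.001], 'wrist_force': [1.159, -0.303, -1.135], 'finger_gap': 0.055, 'finger_force': 32.47}
```

{"method": "apply_moves", "body": {"rows": [{"grip":-1,"xyz":[-0.03,0.001,0],"roll":0},{"grip":-1,"xyz":[-0.045,0.001,0],"roll":0},{"grip":-1,"xyz":[-0.045,0.001,0],"roll":0},{"grip":-1,"xyz":[-0.04,0,0],"roll":0},{"grip":-1,"xyz":[-0.029,0,0],"roll":0}]}}

```text
clock: 48.8
position: [0.5626, 0.214, 0.2023]
eef_rot: [0.683, 0.731, 0.001, 0.0]
wrist_force: [0.0, 0.7, -1.3]
finger_gap: 0.0549
finger_force: 32.5
```

{"method": "apply_moves", "body": {"rows": [{"grip":-1,"xyz":[0,0,0],"roll":0},{"grip":-1,"xyz":[0,0,0],"roll":0},{"grip":-1,"xyz":[0,0,0.015],"roll":0},{"grip":-1,"xyz":[0,0,0.012],"roll":0},{"grip":-1,"xyz":[0,0,0],"roll":0}]}}

```text
clock: 49.3
position: [0.5616, 0.2169, 0.1721]
eef_rot: [0.682, 0.732, -0.001, -0.001]
wrist_force: [-1.1, -0.1, -1.6]
finger_gap: 0.0556
finger_force: 32.5
```

Run:
```python
from h import *
s=st(); p=s["position"][:2]; print((p-LP)@LU,(p-LP)@LV)
```

```text
{'clock': 49.3, 'joints': [0.369, 0.2, 0.155, 1.529, 0.0, 1.869], 'position': [0.562, 0.217, 0.172], 'eef_rot': [0.682, 0.732, -0.001, -0.001], 'wrist_force': [-1.131, -0.114, -1.587], 'finger_gap': 0.056, 'finger_force': 32.467}
0.0439088738514348 0.023617756298195226
```

{"method": "apply_moves", "body": {"rows": [{"grip":-1,"xyz":[0,0,0.005],"roll":0},{"grip":-1,"xyz":[0,0,0.003],"roll":0},{"grip":-1,"xyz":[0,0,0],"roll":0}]}}

```text
clock: 49.6
position: [0.5624, 0.2164, 0.166]
eef_rot: [0.682, 0.731, -0.0, -0.0]
wrist_force: [-0.5, -0.8, -1.7]
finger_gap: 0.055
finger_force: 32.5
```

{"method": "apply_moves", "body": {"rows": [{"grip":-1,"xyz":[0,0,0.002],"roll":0},{"grip":-1,"xyz":[0,0,0],"roll":0}]}}

```text
clock: 49.8
position: [0.5626, 0.2163, 0.1656]
eef_rot: [0.682, 0.731, 0.001, 0.0]
wrist_force: [-2.5, 0.2, 4.7]
finger_gap: 0.0552
finger_force: 32.9
```

{"method": "apply_moves", "body": {"rows": [{"grip":-1,"xyz":[0,0,0.001],"roll":0},{"grip":-1,"xyz":[0,0,0],"roll":0}]}}

```text
clock: 50.0
position: [0.5626, 0.2163, 0.1655]
eef_rot: [0.682, 0.731, 0.001, 0.0]
wrist_force: [-4.6, -0.7, 10.9]
finger_gap: 0.055
finger_force: 33.3
```

Contact; release, retreat, and check everything.

{"method": "apply_moves", "body": {"rows": [{"grip":-1,"xyz":[0,0,-0.001],"roll":0},{"grip":0.7,"xyz":[0,0,0],"roll":0},{"grip":0.7,"xyz":[0,0,0],"roll":0},{"grip":0.7,"xyz":[0,0,0],"roll":0},{"grip":0.7,"xyz":[0,0,-0.02],"roll":0}]}}

```text
clock: 50.5
position: [0.5615, 0.2158, 0.1816]
eef_rot: [0.682, 0.731, -0.002, -0.001]
wrist_force: [-0.7, 0.2, -0.2]
finger_gap: 0.0726
finger_force: 0.0
```

{"method": "apply_moves", "body": {"rows": [{"grip":0.7,"xyz":[0,0,-0.045],"roll":0},{"grip":0.7,"xyz":[0,-0.045,-0.02],"roll":0},{"grip":0.7,"xyz":[0,-0.045,0],"roll":0},{"grip":0.7,"xyz":[0,-0.045,0],"roll":0},{"grip":0.7,"xyz":[-0.03,-0.035,0],"roll":0}]}}

```text
clock: 51.0
position: [0.393, 0.1756, 0.2489]
eef_rot: [0.681, 0.732, 0.0, -0.0]
wrist_force: [0.2, -1.5, 0.5]
finger_gap: 0.0728
finger_force: 0.0
```

{"method": "apply_moves", "body": {"rows": [{"grip":0.7,"xyz":[-0.045,-0.01,0],"roll":0},{"grip":0.7,"xyz":[-0.045,0,0],"roll":0},{"grip":0.7,"xyz":[-0.045,0,0],"roll":0},{"grip":0.7,"xyz":[-0.045,0,0],"roll":0},{"grip":0.7,"xyz":[0,0,0],"roll":0}]}}

```text
clock: 51.5
position: [0.3974, -0.0099, 0.2493]
eef_rot: [0.684, 0.729, -0.0, 0.001]
wrist_force: [-0.8, 0.0, -0.0]
finger_gap: 0.0727
finger_force: 0.0
```

Run:
```python
from h import *
st(); d=snap("top"); np.save("t15.npy",d,allow_pickle=True); white(d); blues(d,.165)
s=snap("side"); np.save("s15.npy",s,allow_pickle=True)
a=s["frame"][90:320,110:330]; b=d["frame"][110:340,110:330]; b=d["frame"][110:262,120:400]
A=cv2.resize(a,(330,345),interpolation=cv2.INTER_CUBIC); B=cv2.resize(b,(465,252),interpolation=cv2.INTER_CUBIC)
A=cv2.resize(a,(380,397),interpolation=cv2.INTER_CUBIC);B=cv2.resize(b,(420,228),interpolation=cv2.INTER_CUBIC)
im=np.zeros((397,800,3),np.uint8); im[:,:380]=A; im[:228,380:]=B
cv2.imwrite("pics/final.png",im[...,::-1])
```

```text
{'clock': 51.5, 'joints': [-0.024, -0.274, -0.156, 1.689, -0.001, 1.484], 'position': [0.397, -0.01, 0.249], 'eef_rot': [0.684, 0.729, -0.0, 0.001], 'wrist_force': [-0.804, 0.015, -0.035], 'finger_gap': 0.073, 'finger_force': 0.0}
white area 1967.5 [array([182.4, 179.4]), array([46.9, 58.8]), np.float64(87.5)] world [0.5613 0.1745] ledge [0.0016 0.0266] corners [[0.089, -0.044], [-0.084, -0.043], [-0.084, 0.097], [0.085, 0.096]] sides [0.14  0.173 0.14  0.169]
blue 165.0 176.5 10.3 276.0 [0.5608 0.2169 0.165 ]
blue 196.2 174.4 9.9 272.5 [0.5679 0.1293 0.165 ]
```

View pics/final.png

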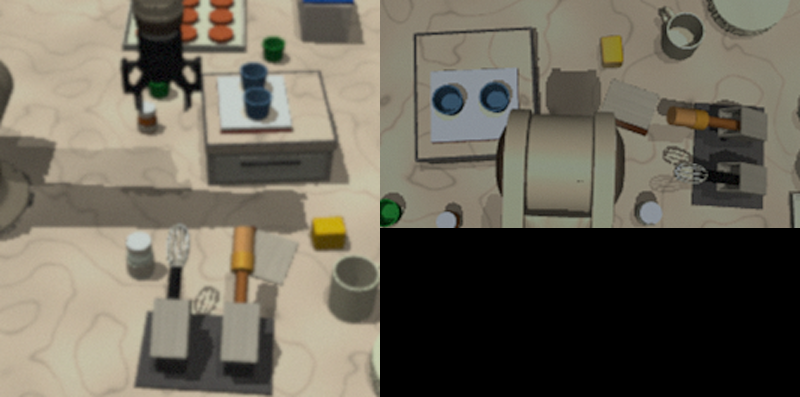

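Run:
```python
from h import *
s=np.load("s15.npy",allow_pickle=True).item();t=np.load("t15.npy",allow_pickle=True).item()
ru=np.array([.05,.9987,0]);z=np.array([0,0,1.]);a=.766*ru+.643*z;n=-.643*ru+.766*z
for M in([.424,-.323,.1046],[.5339,-.3285,.1046]):
    for e in(0,.02): H=np.array(M)+(.125+e)*a-.012*n; print(e,"side",proj(s,H).round(1),"top",proj(t,H).round(1))
c=lambda x,y:(round(110+x/1.727,1),round(90+y/1.727,1)); q=lambda x,y:(120+(x-380)/1.5,110+y/1.5)
print("seen whisk",c(178,228),q(665,157),"brush",c(244,228),q(668,116))
```

```text
0 side [[211.5 217.5]] top [[321.3 224.4]]
0.02 side [[212.  210.4]] top [[316.5 223.7]]
0 side [[250.4 219.3]] top [[322.4 185. ]]
0.02 side [[250.7 212.2]] top [[317.8 183.9]]
seen whisk (213.1, 222.0) (310.0, 214.66666666666669) brush (251.3, 222.0) (312.0, 187.33333333333331)
```

Run:
```python
from h import *
s=np.load("s15.npy",allow_pickle=True).item();t=np.load("t15.npy",allow_pickle=True).item()
def tri(u,v):
    A=[];b=[]
    for d,x in((t,u),(s,v)):
        o,w=ray(d,x);w/=np.linalg.norm(w);M=np.eye(3)-np.outer(w,w);A.append(M);b.append(M@o)
    r=np.linalg.lstsq(np.vstack(A),np.hstack(b),rcond=None);return r[0].round(4),r[1]
ru=np.array([.05,.9987,0]);z=np.array([0,0,1.]);a=.766*ru+.643*z;n=-.643*ru+.766*z
for nm,u,v,M in(("w",(310,214),(213,220),[.424,-.323,.1046]),("b",(313,188),(251.3,220.5),[.5339,-.3285,.1046])):
    X,r=tri(u,v); d=X-M; print(nm,X,r,"along",(d@a).round(4),"perp",(d@n).round(4),"dist to mouth",np.linalg.norm(d).round(4))
# brush colour extents
hsv=cv2.cvtColor(t["frame"],cv2.COLOR_RGB2HSV); m=((hsv[...,0]>4)&(hsv[...,0]<22)&(hsv[...,1]>120)&(hsv[...,2]>50)); ys,xs=np.nonzero(m[170:205,300:375]); print(xs.min()+300,xs.max()+300)
row=hsv[186:190,303:372].mean(0).round().astype(int); print([(303+i,*row[i]) for i in range(0,69,3)])
```

```text
w [ 0.4459 -0.1963  0.145 ] [0.0004505] along 0.1237 perp -0.0511 dist to mouth 0.1348
b [ 0.539  -0.2031  0.147 ] [2.45499281e-05] along 0.1234 perp -0.0482 dist to mouth 0.1325
312 357
[(303, np.int64(23), np.int64(44), np.int64(140)), (306, np.int64(21), np.int64(44), np.int64(136)), (309, np.int64(22), np.int64(42), np.int64(120)), (312, np.int64(16), np.int64(150), np.int64(72)), (315, np.int64(16), np.int64(144), np.int64(75)), (318, np.int64(16), np.int64(145), np.int64(132)), (321, np.int64(16), np.int64(144), np.int64(134)), (324, np.int64(16), np.int64(146), np.int64(132)), (327, np.int64(16), np.int64(145), np.int64(129)), (330, np.int64(17), np.int64(155), np.int64(112)), (333, np.int64(20), np.int64(195), np.int64(128)), (336, np.int64(20), np.int64(196), np.int64(126)), (339, np.int64(18), np.int64(164), np.int64(84)), (342, np.int64(34), np.int64(118), np.int64(61)), (345, np.int64(19), np.int64(96), np.int64(62)), (348, np.int64(18), np.int64(83), np.int64(84)), (351, np.int64(21), np.int64(64), np.int64(86)), (354, np.int64(20), np.int64(50), np.int64(62)), (357, np.int64(26), np.int64(40), np.int64(46)), (360, np.int64(24), np.int64(36), np.int64(60)), (363, np.int64(24), np.int64(34), np.int64(101)), (366, np.int64(23), np.int64(34), np.int64(100)), (369, np.int64(23), np.int64(31), np.int64(102))]
```

{"method": "apply_moves", "body": {"rows": [{"grip":-1,"xyz":[0,0,0],"roll":6.6},{"grip":-1,"xyz":[-0.032,0.012,0],"roll":0},{"grip":-1,"xyz":[-0.032,0.012,0],"roll":0},{"grip":-1,"xyz":[-0.032,0.012,0],"roll":0},{"grip":-1,"xyz":[-0.032,0.012,0.02],"roll":0}]}}

```text
clock: 52.1
position: [0.4412, -0.1357, 0.231]
eef_rot: [0.722, 0.692, 0.001, 0.002]
wrist_force: [1.0, -0.2, 0.0]
finger_gap: 0.0003
finger_force: 0.0
```

{"method": "apply_moves", "body": {"rows": [{"grip":-1,"xyz":[0,0,0.04],"roll":0},{"grip":-1,"xyz":[0,0,0.029],"roll":0},{"grip":-1,"xyz":[0,0,0],"roll":0},{"grip":-1,"xyz":[-0.01,0,0],"roll":0},{"grip":-1,"xyz":[-0.01,0,0],"roll":0}]}}

```text
clock: 52.6
position: [0.4396, -0.1558, 0.1623]
eef_rot: [0.722, 0.691, 0.001, 0.001]
wrist_force: [-0.5, -0.9, -0.2]
finger_gap: 0.0003
finger_force: 0.0
```

{"method": "apply_moves", "body": {"rows": [{"grip":-1,"xyz":[-0.008,0,0],"roll":0},{"grip":-1,"xyz":[-0.008,0,0],"roll":0}]}}

```text
clock: 52.8
position: [0.4383, -0.1727, 0.1614]
eef_rot: [0.723, 0.691, 0.0, 0.001]
wrist_force: [0.1, -0.4, 0.1]
finger_gap: 0.0002
finger_force: 0.0
```

{"method": "apply_moves", "body": {"rows": [{"grip":-1,"xyz":[-0.006,0,0],"roll":0},{"grip":-1,"xyz":[-0.004,0,0],"roll":0}]}}

```text
clock: 53.0
position: [0.4374, -0.1825, 0.1604]
eef_rot: [0.723, 0.69, 0.0, 0.0]
wrist_force: [0.6, 0.7, 0.7]
finger_gap: -0.0001
finger_force: 0.0
```

{"method": "apply_moves", "body": {"rows": [{"grip":-1,"xyz":[-0.004,0,0],"roll":0},{"grip":-1,"xyz":[-0.003,0,0],"roll":0}]}}

```text
clock: 53.2
position: [0.437, -0.189, 0.1602]
eef_rot: [0.723, 0.691, 0.0, -0.0]
wrist_force: [-0.3, 0.0, 0.7]
finger_gap: 0.0
finger_force: 0.0
```

{"method": "apply_moves", "body": {"rows": [{"grip":-1,"xyz":[-0.003,0,0],"roll":0},{"grip":-1,"xyz":[-0.003,0,0],"roll":0}]}}

```text
clock: 53.4
position: [0.4371, -0.1933, 0.1606]
eef_rot: [0.723, 0.691, 0.002, -0.001]
wrist_force: [1.1, 19.8, 10.7]
finger_gap: -0.0001
finger_force: 11.3
```

{"method": "apply_moves", "body": {"rows": [{"grip":-1,"xyz":[-0.003,0,0],"roll":0},{"grip":-1,"xyz":[-0.003,0,0],"roll":0}]}}

```text
clock: 53.6
position: [0.4379, -0.1954, 0.1624]
eef_rot: [0.722, 0.692, 0.006, -0.003]
wrist_force: [3.3, 47.4, 28.0]
finger_gap: -0.0
finger_force: 27.4
```

{"method": "apply_moves", "body": {"rows": [{"grip":-1,"xyz":[0.015,0,0],"roll":0},{"grip":-1,"xyz":[0.02,0,0],"roll":0},{"grip":-1,"xyz":[0,0.04,0],"roll":0},{"grip":-1,"xyz":[0,0.04,0],"roll":0},{"grip":-1,"xyz":[0,0.023,0],"roll":0}]}}

```text
clock: 54.1
position: [0.5431, -0.1702, 0.1598]
eef_rot: [0.723, 0.691, 0.0, 0.0]
wrist_force: [-0.4, 1.0, -0.3]
finger_gap: -0.0
finger_force: 0.0
```

{"method": "apply_moves", "body": {"rows": [{"grip":-1,"xyz":[-0.01,0,0],"roll":0},{"grip":-1,"xyz":[-0.008,0,0],"roll":0}]}}

```text
clock: 54.3
position: [0.54, -0.1888, 0.1596]
eef_rot: [0.723, 0.691, -0.0, -0.0]
wrist_force: [-1.0, -0.7, -0.3]
finger_gap: 0.0002
finger_force: 0.0
```

{"method": "apply_moves", "body": {"rows": [{"grip":-1,"xyz":[-0.004,0,0],"roll":0},{"grip":-1,"xyz":[-0.003,0,0],"roll":0}]}}

```text
clock: 54.5
position: [0.5391, -0.1961, 0.1605]
eef_rot: [0.724, 0.69, 0.0, 0.0]
wrist_force: [0.2, -0.3, -0.3]
finger_gap: -0.0002
finger_force: 0.0
```

{"method": "apply_moves", "body": {"rows": [{"grip":-1,"xyz":[-0.002,0,0],"roll":0},{"grip":-1,"xyz":[-0.002,0,0],"roll":0}]}}

```text
clock: 54.7
position: [0.5394, -0.1997, 0.1605]
eef_rot: [0.723, 0.691, 0.0, 0.0]
wrist_force: [0.5, 0.4, -0.3]
finger_gap: 0.0003
finger_force: 0.0
```

{"method": "apply_moves", "body": {"rows": [{"grip":-1,"xyz":[-0.002,0,0],"roll":0},{"grip":-1,"xyz":[-0.001,0,0],"roll":0}]}}

```text
clock: 54.9
position: [0.5397, -0.2013, 0.1607]
eef_rot: [0.723, 0.691, 0.001, -0.001]
wrist_force: [0.3, 10.9, 5.4]
finger_gap: -0.0001
finger_force: 5.6
```

{"method": "apply_moves", "body": {"rows": [{"grip":-1,"xyz":[-0.002,0,0],"roll":0},{"grip":-1,"xyz":[0,0,0],"roll":0}]}}

```text
clock: 55.1
position: [0.54, -0.202, 0.1613]
eef_rot: [0.722, 0.691, 0.002, -0.001]
wrist_force: [1.1, 15.2, 7.7]
finger_gap: -0.0004
finger_force: 8.4
```

{"method": "apply_moves", "body": {"rows": [{"grip":-1,"xyz":[-0.001,0,0],"roll":0},{"grip":-1,"xyz":[0,0,0],"roll":0}]}}

```text
clock: 55.3
position: [0.5401, -0.2023, 0.1615]
eef_rot: [0.722, 0.692, 0.003, -0.001]
wrist_force: [1.1, 18.4, 9.3]
finger_gap: 0.0002
finger_force: 10.4
```

Both tools bottomed out. I'll back off, re-check and hand in.

{"method": "apply_moves", "body": {"rows": [{"grip":-1,"xyz":[0.01,0,0],"roll":0},{"grip":-1,"xyz":[0.03,0,0],"roll":0},{"grip":-1,"xyz":[0.03,0,-0.03],"roll":0},{"grip":-1,"xyz":[0,0,-0.04],"roll":0},{"grip":-1,"xyz":[0,-0.04,-0.02],"roll":0}]}}

```text
clock: 55.8
position: [0.5053, -0.1331, 0.2514]
eef_rot: [0.722, 0.691, 0.0, 0.001]
wrist_force: [-1.4, -0.8, 1.2]
finger_gap: -0.0003
finger_force: 0.0
```

{"method": "apply_moves", "body": {"rows": [{"grip":-1,"xyz":[0.02,-0.045,0],"roll":0},{"grip":-1,"xyz":[0.02,-0.045,0],"roll":0},{"grip":-1,"xyz":[0,0,0],"roll":0},{"grip":-1,"xyz":[0,0,0],"roll":0},{"grip":-1,"xyz":[0,0,0],"roll":0}]}}

```text
clock: 56.3
position: [0.4152, -0.0898, 0.2502]
eef_rot: [0.723, 0.691, 0.0, 0.0]
wrist_force: [-0.4, -0.2, 0.5]
finger_gap: 0.0003
finger_force: 0.0
```

Run:
```python
from h import *
d=snap("top"); white(d); blues(d,.165); s=snap("side")
a=cv2.cvtColor(np.load("s15.npy",allow_pickle=True).item()["frame"],6).astype(int); b=cv2.cvtColor(s["frame"],6).astype(int)
r=(slice(200,300),slice(190,270)); print("changed px in rack area",(abs(a-b)[r]>40).sum())
print(ticket.job_done())
```

```text
white area 2142.5 [array([182.4, 179.4]), array([46.9, 58.9]), np.float64(87.4)] world [0.5614 0.1746] ledge [0.0017 0.0266] corners [[0.09, -0.044], [-0.084, -0.043], [-0.085, 0.097], [0.085, 0.096]] sides [0.139 0.173 0.14  0.17 ]
blue 165.0 176.5 10.3 277.0 [0.5608 0.2169 0.165 ]
blue 196.2 174.4 9.9 271.5 [0.5679 0.1293 0.165 ]
changed px in rack area 1346
the job is handed in; nothing more can be done
None
```

The job is handed in at about 56 s, with no verdict returned: the board lies white side up, wholly on the ledge by my measurements, with both blue ramekins on it, and the whisk and brush are back in the rack handle first, pushed to the bottom. I did not look at a picture again after that last push on the tools.

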